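Latch the stencil arm onto the painting board's ball post

TASK

Fit the planet stencil onto the painting board: hold the stencil arm by its black grip block, lower its red socket onto the steel ball with the orange ring centred above the white moon, and push it down gently past the click until it is fully home on the collar and the green pin has risen. Only then let go and press the yellow latch lever all the way down. The ball post is delicate, so never load it with more than about 40 N, and leave the other things on the table where they are.

Things in the scene. Friction and masses are not known exactly. Their poses are not given: they have to be found in the camera images.
- stencil: Loose stencil arm, about 0.35 to 0.6 kg, standing upright on its red socket head (52 mm wide, 44 high, open below). Origin: centre of the head's flat underside, on the socket axis; z up, x from head to ring. On the head's +x side a black ribbed grip block: x 29 to 57 mm, 26 mm wide in y, z 18 to 58 mm. A flat bar 22 mm up joins it to the ring. Yellow latch lever on top.
- mouth (a point): Same point and axes as the stencil's origin: the socket mouth, flared 40 mm wide, narrowing to 30.6 mm at 10 mm up, for a 28 mm ball. Home = underside flat on the post's collar. Two sprung detents click under the ball: they touch 13 mm above home and pass its widest part 7 mm above home; getting past takes 8 to 20 N, the arm's weight included. Home is a hard stop.
- grip (a point): Middle of the grip block, where to grasp: stencil x 43, z 44 mm, 14 mm below the block's top. Axes as the stencil's. Grasp across the 26 mm (stencil y) with fingers from above; grip firmly, about 80 N or more, as the push goes through it off-centre.
- ring (a point): Centre of the orange stencil ring (71 mm inside, 81 mm outside, 5 mm thick): stencil x 135, z 22 mm. Axes as the stencil's.
- latch (a joint): Latch lever angle, rad: near 0 = open, standing up (start 0 to 0.12), 0.75 = fully down on its stop. Hinge at stencil x 24, z 44 mm, about y; the lever reaches 60 mm from it towards -x, over the ball. Stiff, stays where left: 6 to 10 N from above moves it. Its steel hook swings under the ball and jams if the socket is more than about 2 mm short of home.
- latch_tip (a point): On the lever's top face near its free end, 48 mm from the hinge. In the stencil frame: fully open x -6, z 82 mm; fully down x -24, z 51.5 mm. The lever is 16 mm wide. Pressing it straight down above the ball (stencil x 0 to -15 mm) does not tip the head.
- board: Dark blue painting board with stars, fixed to the table, 270 x 190 x 12 mm: x -50 to 220, y -95 to 95 mm. Origin: at table height exactly under the axis of the ball post; z up, x from post to moon.
- foot (a point): Same point and axes as the board's origin. The upright post above it: a round steel collar 58 mm across, a 10 mm neck and a 28 mm steel ball, centre 22 mm above the collar's top. The post's height is set anew every time and NOT measured: the collar's top is 32 to 64 mm above the table. It does not give way under load.
- moon (a point): Centre of the white painted moon, 66 mm across, on the board's top, 135 mm in x from the board's origin.
- can_blue: Blue spray can, 65 mm wide, 205 high; bystander, origin at the underside. Leave alone.
- can_orange: Orange spray can, 65 mm wide, 205 high; bystander, origin at the underside. Leave alone.
- can_green: Green spray can, 65 mm wide, 205 high; bystander, origin at the underside. Leave alone.
- tape: Roll of yellow tape, 90 mm across, 25 high; bystander, origin at the underside. Leave alone.
- jar: Glass jar with blue lid, 60 mm wide, 60 high; bystander, origin at the underside. Leave alone.
- brush: Brush lying down, origin on its underside; bystander, origin at the underside. Leave alone.
- lid: Flat aluminium tin lid, 76 mm across, 10 high; bystander, origin at the underside. Leave alone.
- homepin (a joint): Small green tell-tale pin, 7 mm wide, on the head's top at stencil x 8, y 14.5 mm, lightly sprung (under 2 N). 0 = flush, no ball in the socket; the ball lifts it over the last 4 mm of the way down, so that it reads about 0.004 m when the socket is fully home.

How it is judged:
On the way, in this order (a step that is already met when the one before it is completed fails the run):
1. while still held by its grip block, the stencil arm is pushed fully home on the ball, ring above the moon, latch lever still up (horizontal distance between stencil and board below 0.004 m and value of joint homepin above 0.0025 m and horizontal distance between ring and moon below 0.018 m and value of joint latch below 0.35 rad and distance between the grasp point and grip below 0.035 m and contact force between the fingers and stencil above 2 N), for 0.2 s.
2. the latch lever is pressed fully down (value of joint homepin above 0.0025 m and value of joint latch above 0.69 rad), for 0.1 s.
At the end, for the whole second after the job is handed in: The stencil arm stands on the ball post: its origin within 4 mm of the post's axis, fully home (tell-tale pin lifted more than 2.5 mm), upright within 0.06 rad, ring centre within 18 mm of the moon's centre seen from above, latch lever pressed down beyond 0.69 rad, at rest and released (all of step 2 and horizontal distance between stencil and board below 0.004 m and angle between stencil's own z axis and vertical below 0.06 rad and horizontal distance between ring and moon below 0.018 m and linear speed of stencil below 0.02 m/s); the robot touches nothing.
It fails at once if the post or board is loaded with more than 40 N by the stencil arm (contact force between stencil and board above 40 N).
It fails at once if another thing on the table is moved more than 30 mm (distance of any of can_blue, can_orange, can_green, tape, jar, brush, lid from where it was at the start of the episode above 0.03 m).
It also fails if it takes over 72 s, if anything falls off the work surface, if the arm or the gripper's body presses on something with over 40 N, if the wrist force passes 120 N, or if a joint passes its speed limit or range.

ROBOT

A 6-joint arm with a two-finger parallel gripper is mounted at the origin on the work surface. World frame = base frame: x ahead of the robot, y to its left, z up, the work surface at z = 0. Lengths are in m, angles in rad, forces in N, time in s.
With the tool pointing down it reaches from about 0.375 to 0.975 m from the base axis. Payload 3.8 kg.
Tool frame: the origin (TCP) lies at the very end of the fingers, on their centre line; the grasp point (between the pads) lies 19 mm behind it (bot.grip_depth is the distance from the TCP to the grasp point, in m); z points along the fingers, y is the direction in which the jaws open and shut (so a half turn about z gives the same grasp; the last joint's range is limited). The gripper opens to 85 mm and grips with 20 to 120 N. Pads are 22 mm wide; open, the fingers measure 114 mm over their backs; the gripper's body (76 mm by 85 mm) begins 54 mm behind the grasp point. The pads swing forward as they close: fully open they stand 13 mm farther back than shut.
Start: joints at [-1.16, 0.264, 1.604, -0, 1.274, -0.037], TCP at [0.292, -0.608, 0.231] pointing down, gripper open.
Joint ranges: [-2.63, 2.63], [-0.94, 2.18], [0.31, 2.57], [-1.31, 4.45], [0, 2.66], [-2.55, 2.55]. Speed limits (rad/s): [2.57, 2.57, 3.14, 3.14, 3.14, 3.14].

INTERFACE

Orientations are given as a rotation vector (axis times angle).
In Python, from workcell import bot, cams, job gives the robot as it stands.
- The arm moves only by the tool apply_moves, never from a script. Its argument "targets" is a list of rows, each an object of numbers: "dx", "dy", "dz": the shift along the tool's x, y, z in units of 30 mm (1.0 is 30 mm); "wx", "wy", "wz": the turn, a rotation vector about the tool's x, y, z in units of 6 degrees (1.0 is 6 degrees); "jaw": the opening, from 0 (shut) to 1 (fully open). In form: [{"dx": .., "dy": .., "dz": .., "wx": .., "wy": .., "wz": .., "jaw": ..}, ...]. A call has 1 to 5 rows; each row shifts and turns the commanded pose from where the row before left it, along the tool's axes as they then stand; what a row does not reach is not made up. A row lasts 1/10 s, in which the tool goes at most 50 mm and 8.59 degrees, less where a joint would pass 70% of its speed; a pose out of reach is approached as far as the arm can. A call is refused whole if a number of a shift passes 1 or a number of a turn 1, either way. A call with a gripper value outside its range is refused whole. The fingers move at their own pace and stop on an object; "newtons" is the grip in N (left out, the last holds). Time passes only in rows, so rows that do not move let the fingers close. It gives the time, the measured TCP pose, the force and the opening at its end, in the units of the state.
- bot.read_state(): the state, without advancing time (a new reading comes with each control period).
- cams.read_camera(name): name is "side" or "top" or "wrist"; returns a dict with "color" (400x640x3 uint8, red, green, blue), "range_z" (400x640 float32, m along the optical axis (not along the pixel's ray), 0 where there is no reading), "fx", "fy", "cx", "cy" (pixels), "eye" and "rotation" of the camera in the world; the wrist camera has in their place "T_tool_cam" (4x4, takes a point from camera to tool coordinates, whose origin is the TCP and whose axes are the flange's). Camera axes: x right, y down, z forward; pixel columns grow to the right and rows downward; lengths in m; the calibration is good to about 2 mm. A picture is of the moment at which its call begins: read the wrist's pose just before it.
- job.finish_job(): hands the job in, once; it reports no verdict.
The state is a dict: "time": time; "q": joint angles; "joint_vel": joint speeds; "joint_torque": joint torques, N m; "tool_pos": TCP position; "tcp_rot": TCP orientation; "wrist_force": force on the tool from outside, world axes, zero at the start; "torque": the same for the moment, N m; "width": opening from 0.0 (shut) to 1.0 (fully open).
Only numpy, scipy, OpenCV 4.12 (cv2) and the standard library are available. Lean on these libraries where they do the work, as an engineer would, in place of code of your own. Each camera call takes 0.05 s, during which the arm holds its last target.

## Working session

There is one attempt and no reset: what is moved stays moved. The work goes in short steps, Python scripts to look and compute and a tool call to move; the robot and the scene stay as the last step left them, time stands still between calls to the robot, and variables do not carry over. Pictures are saved under pics/ and viewed, and the job is handed in when it is done.

Besides the shell and the picture viewer there is one more tool, called after "Request:" as a command line: name --argument value ..., lists and objects as JSON in quotes. apply_moves: Moves the arm, as the interface text tells. Its arguments: {"type":"object","properties":{"targets":{"type":"array"},"newtons":{"type":"number"}},"required":["targets"]}

```bash
mkdir -p pics; ls; cat > h.py <<'E'
import numpy as np, cv2
from workcell import bot,cams,job
from scipy.spatial.transform import Rotation as R
def snap(n,tag):
    s=bot.read_state(); c=cams.read_camera(n)
    cv2.imwrite(f'pics/{tag}.png',c['color'][:,:,::-1])
    if n=='wrist':
        T=np.eye(4);T[:3,:3]=R.from_rotvec(s['tcp_rot']).as_matrix();T[:3,3]=s['tool_pos']
        M=T@c['T_tool_cam']; c['eye']=M[:3,3];c['rotation']=M[:3,:3]
    np.savez(f'pics/{tag}.npz',**{k:v for k,v in c.items()})
    return c
def cloud(c):
    v,u=np.mgrid[0:400,0:640]; z=c['range_z']
    P=np.stack([(u-c['cx'])/c['fx']*z,(v-c['cy'])/c['fy']*z,z],-1)
    return P@np.array(c['rotation']).T+c['eye']
def load(tag): return {k:v for k,v in np.load(f'pics/{tag}.npz').items()}
E
python3 - <<'E'
from h import *
for n in ['side','top','wrist']: 
    c=snap(n,n+'0'); print(n,c['eye'],c['fx'])
print(bot.read_state(),bot.grip_depth)
E
```

```text
pics
side [-0.03540483  0.73493487  1.09931147] 377.0846381627106
top [ 0.48151945 -0.02416338  1.6159846 ] 477.0932033608037
wrist [ 0.35438989 -0.57947453  0.37401127] 326.6250652705118
{'time': 0.15, 'q': array([-1.15995912e+00,  2.64560498e-01,  1.60508705e+00, -1.45914171e-06,
        1.27373419e+00, -3.69171612e-02]), 'joint_vel': array([ 0.00073755, -0.0027993 , -0.00408038, -0.00138139, -0.00070929,
        0.0002052 ]), 'joint_torque': array([ 6.33074887e-04, -5.15904665e+01, -3.67960453e+01, -7.28424084e-06,
        8.11879436e-03,  1.37297286e-05]), 'tool_pos': array([ 0.29198748, -0.60792369,  0.23024681]), 'tcp_rot': array([-3.06147709e+00, -6.97080780e-01,  5.24215588e-04]), 'wrist_force': array([-0.2526202 , -0.25098987, -0.25839756]), 'torque': array([ 0.02672723,  0.02509349, -0.00883544]), 'width': 0.9988431574453606} 0.0187
```

View pics/top0.png

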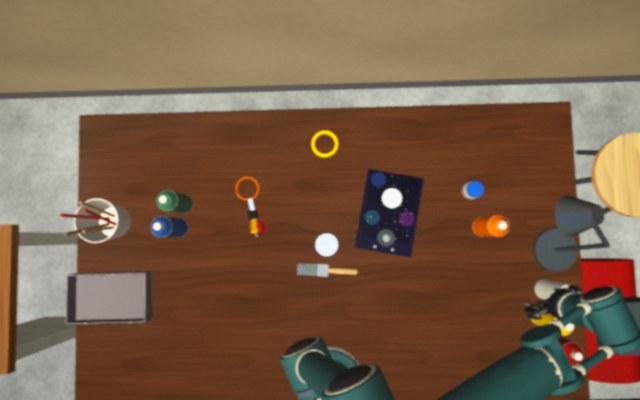

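View pics/side0.png

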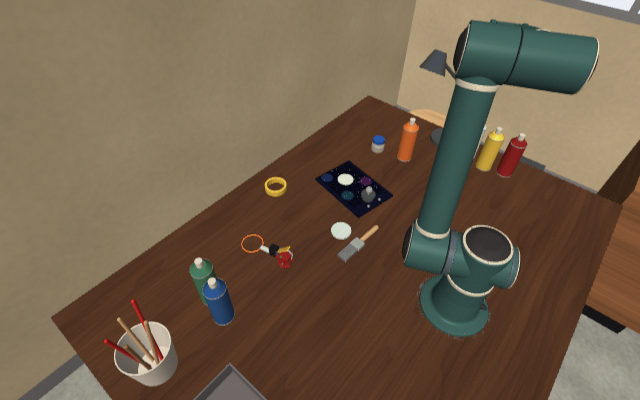

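View pics/wrist0.png

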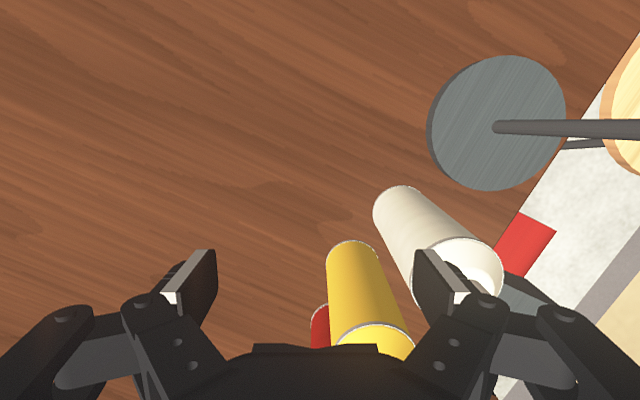

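The top view shows the ring at about (247,188) and the head at about (258,228). The post is at (387,238) and the moon at (392,198). Next I'll measure positions.

```bash
python3 - <<'E'
from h import *
c=load('top0');P=cloud(c);im=c['color'].astype(int)
print(c['rotation'])
r,g,b=im[...,0],im[...,1],im[...,2]
def st(name,m,win):
    u0,u1,v0,v1=win; mm=np.zeros_like(m);mm[v0:v1,u0:u1]=m[v0:v1,u0:u1]; mm&=c['range_z']>0
    p=P[mm]; 
    print(name,len(p),np.median(p,0).round(4),p.mean(0).round(4),p.min(0).round(3),p.max(0).round(3))
    return p
ring=st('ring',(r>200)&(g>70)&(g<140)&(b<80),(230,265,170,205))
moon=st('moon',(r>220)&(g>220)&(b>215),(375,410,180,215))
st('red',(r>150)&(g<60)&(b<60),(240,275,210,245))
st('yel',(r>180)&(g>130)&(b<80),(240,275,200,245))
st('blk',(r<60)&(g<60)&(b<60),(240,275,200,245))
p=st('post',(P[...,2]>0.025),(370,405,220,255))
st('board',(b>r+15)&(b<120),(350,430,160,265))
def circ(p):
    A=np.c_[2*p[:,:2],np.ones(len(p))];x=np.linalg.lstsq(A,(p[:,:2]**2).sum(1),rcond=None)[0];return x[:2],np.sqrt(x[2]+x[0]**2+x[1]**2)
print(circ(ring))
for n,(u,v) in dict(lid=(327,244),tape=(325,144),jar=(475,189),orange=(495,226)).items(): print(n,P[v,u])
big=cv2.resize(c['color'][150:270,220:440,::-1],None,fx=3.6,fy=3.6,interpolation=cv2.INTER_CUBIC);cv2.imwrite('pics/topbig.png',big)
E
```

```text
Traceback (most recent call last):
  File "h.py", line 15, in cloud
    return P@np.array(c['rotation']).T+c['eye']
           ~~~~~~~~~~~~~~~~~~~~~~~~~~~^~~~~~~~~
ValueError: operands could not be broadcast together with shapes (400,640) (3,)
```

```bash
python3 - <<'E'
s=open('h.py').read()
s=s.replace("    return P@np.array(c['rotation']).T+c['eye']","    Q=np.array(c['rotation']); Q=R.from_rotvec(Q).as_matrix() if Q.shape==(3,) else Q\n    return P@Q.T+c['eye']")
open('h.py','w').write(s)
E
cat > a.py <<'E'
from h import *
c=load('top0');P=cloud(c);im=c['color'].astype(int)
print(c['rotation'])
r,g,b=im[...,0],im[...,1],im[...,2]
def st(name,m,win):
    u0,u1,v0,v1=win; mm=np.zeros_like(m);mm[v0:v1,u0:u1]=m[v0:v1,u0:u1]; mm&=c['range_z']>0
    p=P[mm]; 
    print(name,len(p),np.median(p,0).round(4),p.mean(0).round(4),p.min(0).round(3),p.max(0).round(3))
    return p
ring=st('ring',(r>200)&(g>70)&(g<140)&(b<80),(230,265,170,205))
moon=st('moon',(r>220)&(g>220)&(b>215),(375,410,180,215))
st('red',(r>150)&(g<60)&(b<60),(240,275,210,245))
st('yel',(r>180)&(g>130)&(b<80),(240,275,200,245))
st('blk',(r<60)&(g<60)&(b<60),(240,275,200,245))
p=st('post',(P[...,2]>0.025),(370,405,220,255))
st('board',(b>r+15)&(b<120),(350,430,160,265))
def circ(p):
    A=np.c_[2*p[:,:2],np.ones(len(p))];x=np.linalg.lstsq(A,(p[:,:2]**2).sum(1),rcond=None)[0];return x[:2],np.sqrt(x[2]+x[0]**2+x[1]**2)
print(circ(ring))
for n,(u,v) in dict(lid=(327,244),tape=(325,144),jar=(475,189),orange=(495,226)).items(): print(n,P[v,u])
big=cv2.resize(c['color'][150:270,220:440,::-1],None,fx=3.6,fy=3.6,interpolation=cv2.INTER_CUBIC);cv2.imwrite('pics/topbig.png',big)
E
python3 a.py
```

```text
[-2.14891503  2.20312572 -0.07092059]
ring 62 [0.6626 0.2671 0.0239] [0.6535 0.2616 0.0229] [ 0.614  0.224 -0.003] [0.688 0.299 0.034]
moon 266 [ 0.6055 -0.2239  0.0129] [ 0.6059 -0.2237  0.013 ] [ 0.575 -0.253 -0.002] [ 0.636 -0.195  0.023]
red 42 [0.5213 0.219  0.0433] [0.5219 0.2187 0.0422] [0.502 0.21  0.003] [0.545 0.252 0.05 ]
yel 67 [0.5179 0.2328 0.0739] [0.5201 0.2323 0.0729] [0.501 0.219 0.043] [0.545 0.243 0.094]
blk 46 [0.5608 0.2365 0.0563] [0.5606 0.2378 0.0542] [0.551 0.227 0.026] [0.571 0.251 0.065]
post 236 [ 0.4749 -0.1942  0.0369] [ 0.4743 -0.1946  0.0431] [ 0.446 -0.222  0.027] [ 0.502 -0.168  0.075]
board 1230 [ 0.5298 -0.1731  0.0118] [ 0.5366 -0.1904  0.0119] [ 0.417 -0.325  0.001] [ 0.7   -0.103  0.036]
(array([0.64986373, 0.26180208]), np.float64(0.03722717616225579))
lid [ 0.45642613 -0.0029522   0.01369485]
tape [ 0.79826773 -0.00421631 -0.00297724]
jar [ 0.62430505 -0.49133685  0.05837191]
orange [ 0.50051409 -0.50979198  0.17790734]
```

```bash
ls pics
```

```text
side0.npz
side0.png
top0.npz
top0.png
topbig.png
wrist0.npz
wrist0.png
```

View pics/topbig.png

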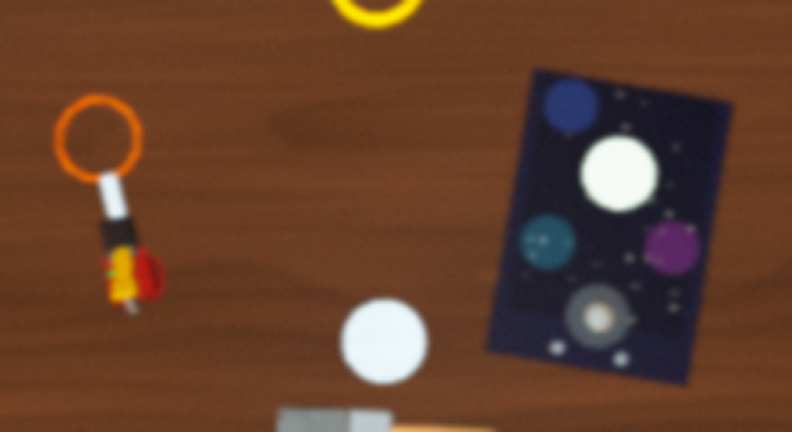

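```bash
cat >> h.py <<'E'
def plan(tp,yaw,n,nturn=None,s=None):
    """rows for tool-down motion: straight line to tp, yaw of tool x"""
    s=s or bot.read_state(); p=np.array(s['tool_pos']);M=R.from_rotvec(s['tcp_rot']).as_matrix()
    y0=np.arctan2(M[1,0],M[0,0]); d=(np.array(tp)-p)/n; dy=(yaw-y0)
    # residual tilt
    out=[];y=y0
    for i in range(n):
        c,sn=np.cos(y),np.sin(y)
        out.append(dict(dx=round((c*d[0]+sn*d[1])/.03,2),dy=round((sn*d[0]-c*d[1])/.03,2),dz=round(-d[2]/.03,2),wz=round(-dy/n/np.radians(6),2)))
        y+=dy/n
    import json
    print('tilt',M[:,2].round(4),'yaw0',round(y0,4))
    for i in range(0,n,5): print(json.dumps(out[i:i+5]))
E
python3 - <<'E'
from h import *
plan([.45,-.19,.25],-.22,13)
E
```

```text
tilt [-7.0e-04  1.6e-03 -1.0e+00] yaw0 0.4478
[{"dx": 0.83, "dy": -0.79, "dz": -0.05, "wz": 0.49}, {"dx": 0.79, "dy": -0.83, "dz": -0.05, "wz": 0.49}, {"dx": 0.74, "dy": -0.87, "dz": -0.05, "wz": 0.49}, {"dx": 0.7, "dy": -0.91, "dz": -0.05, "wz": 0.49}, {"dx": 0.65, "dy": -0.94, "dz": -0.05, "wz": 0.49}]
[{"dx": 0.6, "dy": -0.98, "dz": -0.05, "wz": 0.49}, {"dx": 0.55, "dy": -1.0, "dz": -0.05, "wz": 0.49}, {"dx": 0.5, "dy": -1.03, "dz": -0.05, "wz": 0.49}, {"dx": 0.44, "dy": -1.06, "dz": -0.05, "wz": 0.49}, {"dx": 0.39, "dy": -1.08, "dz": -0.05, "wz": 0.49}]
[{"dx": 0.33, "dy": -1.1, "dz": -0.05, "wz": 0.49}, {"dx": 0.28, "dy": -1.11, "dz": -0.05, "wz": 0.49}, {"dx": 0.22, "dy": -1.12, "dz": -0.05, "wz": 0.49}]
```

Request:
apply_moves --targets '[{"dx":0.83,"dy":-0.79,"dz":-0.05,"wz":0.49},{"dx":0.79,"dy":-0.83,"dz":-0.05,"wz":0.49},{"dx":0.74,"dy":-0.87,"dz":-0.05,"wz":0.49},{"dx":0.7,"dy":-0.91,"dz":-0.05,"wz":0.49},{"dx":0.65,"dy":-0.94,"dz":-0.05,"wz":0.49}]'

```text
invalid input at $.targets[0]: expected keys dx, dy, dz, wx, wy, wz, jaw
```

Request:
apply_moves --targets '[{"dx":0.6,"dy":-0.98,"dz":-0.05,"wz":0.49},{"dx":0.55,"dy":-1.0,"dz":-0.05,"wz":0.49},{"dx":0.5,"dy":-1.0,"dz":-0.05,"wz":0.49},{"dx":0.44,"dy":-1.0,"dz":-0.05,"wz":0.49},{"dx":0.39,"dy":-1.0,"dz":-0.05,"wz":0.49}]'

```text
invalid input at $.targets[0]: expected keys dx, dy, dz, wx, wy, wz, jaw
```

Request:
apply_moves --targets '[{"dx":0.33,"dy":-1.0,"dz":-0.05,"wz":0.49},{"dx":0.28,"dy":-1.0,"dz":-0.05,"wz":0.49},{"dx":0.22,"dy":-1.0,"dz":-0.05,"wz":0.49},{"dx":0.15,"dy":-0.7},{"dx":0}]'

```text
invalid input at $.targets[0]: expected keys dx, dy, dz, wx, wy, wz, jaw
```

```bash
python3 - <<'E'
from h import *
snap('wrist','w1'); s=bot.read_state(); print(s['time'],s['tool_pos'],s['joint_vel'].round(3))
E
```

```text
0.2 [ 0.29204369 -0.60803585  0.23039618] [ 0.002 -0.002 -0.004 -0.001  0.001  0.002]
```

View pics/w1.png

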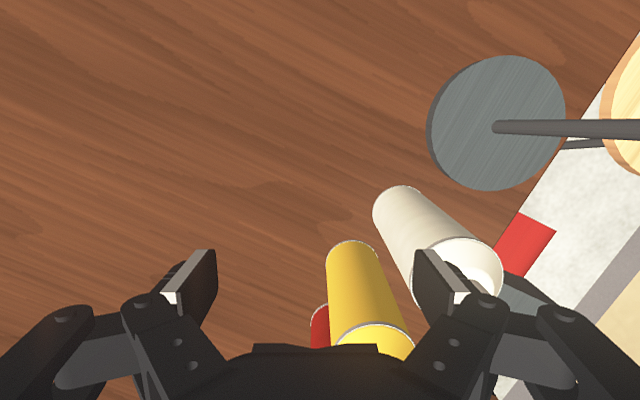

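All keys are required, so nothing moved. I'll resend with complete rows.

Request:
apply_moves --targets '[{"dx":0.83,"dy":-0.79,"dz":-0.05,"wx":0,"wy":0,"wz":0.49,"jaw":1},{"dx":0.79,"dy":-0.83,"dz":-0.05,"wx":0,"wy":0,"wz":0.49,"jaw":1},{"dx":0.74,"dy":-0.87,"dz":-0.05,"wx":0,"wy":0,"wz":0.49,"jaw":1},{"dx":0.7,"dy":-0.91,"dz":-0.05,"wx":0,"wy":0,"wz":0.49,"jaw":1},{"dx":0.65,"dy":-0.94,"dz":-0.05,"wx":0,"wy":0,"wz":0.49,"jaw":1}]'

```text
time: 0.7
tool_pos: [0.3533, -0.4464, 0.2386]
tcp_rot: [-3.127, -0.296, 0.0]
wrist_force: [0.2, -0.2, 0.0]
width: 0.998
```

Request:
apply_moves --targets '[{"dx":0.6,"dy":-0.98,"dz":-0.05,"wx":0,"wy":0,"wz":0.49,"jaw":1},{"dx":0.55,"dy":-1.0,"dz":-0.05,"wx":0,"wy":0,"wz":0.49,"jaw":1},{"dx":0.5,"dy":-1.0,"dz":-0.05,"wx":0,"wy":0,"wz":0.49,"jaw":1},{"dx":0.44,"dy":-1.0,"dz":-0.05,"wx":0,"wy":0,"wz":0.49,"jaw":1},{"dx":0.39,"dy":-1.0,"dz":-0.05,"wx":0,"wy":0,"wz":0.49,"jaw":1}]'

```text
time: 1.2
tool_pos: [0.414, -0.2906, 0.2463]
tcp_rot: [-3.14, 0.106, -0.0]
wrist_force: [-0.2, -0.5, 0.8]
width: 1.003
```

Request:
apply_moves --targets '[{"dx":0.33,"dy":-1.0,"dz":-0.05,"wx":0,"wy":0,"wz":0.49,"jaw":1},{"dx":0.28,"dy":-1.0,"dz":-0.05,"wx":0,"wy":0,"wz":0.49,"jaw":1},{"dx":0.22,"dy":-1.0,"dz":-0.05,"wx":0,"wy":0,"wz":0.49,"jaw":1},{"dx":0.15,"dy":-0.7,"dz":0,"wx":0,"wy":0,"wz":0,"jaw":1},{"dx":0,"dy":0,"dz":0,"wx":0,"wy":0,"wz":0,"jaw":1}]'

```text
time: 1.7
tool_pos: [0.4586, -0.1838, 0.2508]
tcp_rot: [-3.122, 0.339, -0.001]
wrist_force: [-0.7, 0.0, -0.3]
width: 0.998
```

```bash
python3 - <<'E'
s=open('h.py').read()
s=s.replace("wz=round(-dy/n/np.radians(6),2))","wx=0,wy=0,wz=round(-dy/n/np.radians(6),2),jaw=jaw)").replace("nturn=None","jaw=1")
open('h.py','w').write(s)
from h import *
snap('wrist','w2'); s=bot.read_state(); print(s['time'],s['tool_pos'],s['joint_vel'].round(3))
E
```

```text
1.75 [ 0.45817367 -0.18499302  0.25071834] [-0.034  0.003 -0.002 -0.011 -0.001 -0.008]
```

View pics/w2.png

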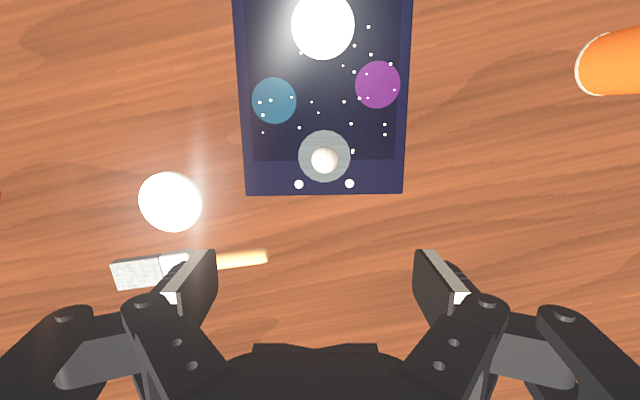

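The board is in clear view: moon at (323,25), collar and ball at (324,157). Measuring now.

```bash
python3 - <<'E'
from h import *
c=load('w2');P=cloud(c);im=c['color'].astype(int);Z=P[...,2]
print(c['rotation'].round(3),c['eye'])
v,u=np.mgrid[0:400,0:640]
w=(u>290)&(u<360)&(v>120)&(v<190)&(c['range_z']>0)
h=np.histogram(Z[w],bins=np.arange(0,.1,.004)); print([(round(b,3),n) for n,b in zip(*h)])
print('above10',[(np.round(Z[v0,324],4)) for v0 in range(128,190,4)])
def circ(p):
    A=np.c_[2*p[:,:2],np.ones(len(p))];x=np.linalg.lstsq(A,(p[:,:2]**2).sum(1),rcond=None)[0];return x[:2],np.sqrt(x[2]+x[0]**2+x[1]**2)
# collar band
cm=w&(Z>.025)&(Z<.05)
p=P[cm]; print('collar z',np.median(p[:,2]),p.min(0),p.max(0))
hull=cv2.convexHull(p[:,:2].astype(np.float32)); print('mincircle',cv2.minEnclosingCircle(p[:,:2].astype(np.float32)))
bm=w&(Z>.055);q=P[bm]
A=np.c_[2*q,np.ones(len(q))];x=np.linalg.lstsq(A,(q**2).sum(1),rcond=None)[0];print('ball',x[:3],np.sqrt(x[3]+x[:3]@x[:3]),q.max(0),len(q))
mm=(im.min(2)>200)&(u>280)&(u<365)&(v<70)&(abs(Z-.012)<.015); p=P[mm];print('moon',cv2.minEnclosingCircle(p[:,:2].astype(np.float32)),circ(p),np.median(p[:,2]),p.mean(0))
# moon via image min circle
m=mm.astype(np.uint8);ct=max(cv2.findContours(m,0,cv2.CHAIN_APPROX_NONE)[0],key=len)[:,0];pp=P[ct[:,1],ct[:,0]];print('moon contour',circ(pp))
# board edges: blue mask at board z -> minAreaRect
bb=(Z>.004)&(Z<.02)&(im[...,2]>im[...,0]+10)&(u>220)&(u<430)&(v<200);q=P[bb]
print('board rect',cv2.minAreaRect(q[:,:2].astype(np.float32)),np.median(q[:,2]))
fl=(u<100)&(v<300);print('table z',np.median(Z[fl]))
E
```

```text
[[-0.215 -0.942 -0.258]
 [-0.977  0.207  0.056]
 [ 0.     0.264 -0.964]] [ 0.52589574 -0.19851457  0.39474958]
[(np.float64(0.0), np.int64(0)), (np.float64(0.004), np.int64(0)), (np.float64(0.008), np.int64(61)), (np.float64(0.012), np.int64(2421)), (np.float64(0.016), np.int64(105)), (np.float64(0.02), np.int64(0)), (np.float64(0.024), np.int64(0)), (np.float64(0.028), np.int64(0)), (np.float64(0.032), np.int64(28)), (np.float64(0.036), np.int64(1548)), (np.float64(0.04), np.int64(0)), (np.float64(0.044), np.int64(0)), (np.float64(0.048), np.int64(0)), (np.float64(0.052), np.int64(0)), (np.float64(0.056), np.int64(3)), (np.float64(0.06), np.int64(55)), (np.float64(0.064), np.int64(146)), (np.float64(0.068), np.int64(250)), (np.float64(0.072), np.int64(124)), (np.float64(0.076), np.int64(0)), (np.float64(0.08), np.int64(0)), (np.float64(0.084), np.int64(0)), (np.float64(0.088), np.int64(0)), (np.float64(0.092), np.int64(0))]
above10 [np.float64(0.0135), np.float64(0.0389), np.float64(0.0381), np.float64(0.0371), np.float64(0.0387), np.float64(0.0666), np.float64(0.0727), np.float64(0
[... 205 characters left out ...]
3878 -0.22596084  0.03236367] [ 0.50451352 -0.16881719  0.03988496]
mincircle ((0.4757930338382721, -0.1970624029636383), 0.029023991897702217)
ball [ 0.47591015 -0.19719902  0.0602767 ] 0.01348269425149489 [ 0.48960935 -0.18338982  0.07497746] 578
moon ((0.6009542346000671, -0.21847039461135864), 0.042425528168678284) (array([ 0.60642548, -0.22083702]), np.float64(0.02466397543550357)) 0.014454388662441253 [ 0.60630152 -0.22091895  0.01446093]
moon contour (array([ 0.60646991, -0.22069016]), np.float64(0.03380893561641299))
board rect ((0.5299695730209351, -0.20910096168518066), (0.18842284381389618, 0.21041397750377655), 78.61139678955078) 0.013675773862675045
table z 0.0009240897919396973
```

```bash
python3 - <<'E'
from h import *
plan([.50,.215,.25],.25,15)
E
```

```text
tilt [-2.e-04 -2.e-04 -1.e+00] yaw0 -0.2165
[{"dx": -0.1, "dy": -0.89, "dz": 0.0, "wx": 0, "wy": 0, "wz": -0.3, "jaw": 1}, {"dx": -0.07, "dy": -0.89, "dz": 0.0, "wx": 0, "wy": 0, "wz": -0.3, "jaw": 1}, {"dx": -0.04, "dy": -0.89, "dz": 0.0, "wx": 0, "wy": 0, "wz": -0.3, "jaw": 1}, {"dx": -0.02, "dy": -0.89, "dz": 0.0, "wx": 0, "wy": 0, "wz": -0.3, "jaw": 1}, {"dx": 0.01, "dy": -0.89, "dz": 0.0, "wx": 0, "wy": 0, "wz": -0.3, "jaw": 1}]
[{"dx": 0.04, "dy": -0.89, "dz": 0.0, "wx": 0, "wy": 0, "wz": -0.3, "jaw": 1}, {"dx": 0.07, "dy": -0.89, "dz": 0.0, "wx": 0, "wy": 0, "wz": -0.3, "jaw": 1}, {"dx": 0.09, "dy": -0.89, "dz": 0.0, "wx": 0, "wy": 0, "wz": -0.3, "jaw": 1}, {"dx": 0.12, "dy": -0.89, "dz": 0.0, "wx": 0, "wy": 0, "wz": -0.3, "jaw": 1}, {"dx": 0.15, "dy": -0.88, "dz": 0.0, "wx": 0, "wy": 0, "wz": -0.3, "jaw": 1}]
[{"dx": 0.18, "dy": -0.88, "dz": 0.0, "wx": 0, "wy": 0, "wz": -0.3, "jaw": 1}, {"dx": 0.2, "dy": -0.87, "dz": 0.0, "wx": 0, "wy": 0, "wz": -0.3, "jaw": 1}, {"dx": 0.23, "dy": -0.86, "dz": 0.0, "wx": 0, "wy": 0, "wz": -0.3, "jaw": 1}, {"dx": 0.26, "dy": -0.86, "dz": 0.0, "wx": 0, "wy": 0, "wz": -0.3, "jaw": 1}, {"dx": 0.28, "dy": -0.85, "dz": 0.0, "wx": 0, "wy": 0, "wz": -0.3, "jaw": 1}]
```

Request:
apply_moves --targets '[{"dx":-0.1,"dy":-0.89,"dz":0.0,"wx":0,"wy":0,"wz":-0.3,"jaw":1},{"dx":-0.07,"dy":-0.89,"dz":0.0,"wx":0,"wy":0,"wz":-0.3,"jaw":1},{"dx":-0.04,"dy":-0.89,"dz":0.0,"wx":0,"wy":0,"wz":-0.3,"jaw":1},{"dx":-0.02,"dy":-0.89,"dz":0.0,"wx":0,"wy":0,"wz":-0.3,"jaw":1},{"dx":0.01,"dy":-0.89,"dz":0.0,"wx":0,"wy":0,"wz":-0.3,"jaw":1}]'

```text
time: 2.25
tool_pos: [0.472, -0.0531, 0.2507]
tcp_rot: [3.139, -0.098, -0.0]
wrist_force: [-0.2, 0.1, 0.9]
width: 0.999
```

Request:
apply_moves --targets '[{"dx":0.04,"dy":-0.89,"dz":0.0,"wx":0,"wy":0,"wz":-0.3,"jaw":1},{"dx":0.07,"dy":-0.89,"dz":0.0,"wx":0,"wy":0,"wz":-0.3,"jaw":1},{"dx":0.09,"dy":-0.89,"dz":0.0,"wx":0,"wy":0,"wz":-0.3,"jaw":1},{"dx":0.12,"dy":-0.89,"dz":0.0,"wx":0,"wy":0,"wz":-0.3,"jaw":1},{"dx":0.15,"dy":-0.88,"dz":0.0,"wx":0,"wy":0,"wz":-0.3,"jaw":1}]'

```text
time: 2.75
tool_pos: [0.4864, 0.0802, 0.2507]
tcp_rot: [3.137, 0.149, -0.0]
wrist_force: [-0.1, -0.4, 0.8]
width: 0.999
```

Request:
apply_moves --targets '[{"dx":0.18,"dy":-0.88,"dz":0.0,"wx":0,"wy":0,"wz":-0.3,"jaw":1},{"dx":0.2,"dy":-0.87,"dz":0.0,"wx":0,"wy":0,"wz":-0.3,"jaw":1},{"dx":0.23,"dy":-0.86,"dz":0.0,"wx":0,"wy":0,"wz":-0.3,"jaw":1},{"dx":0.26,"dy":-0.86,"dz":0.0,"wx":0,"wy":0,"wz":-0.3,"jaw":1},{"dx":0.28,"dy":-0.85,"dz":0.0,"wx":0,"wy":0,"wz":-0.3,"jaw":1}]'

```text
time: 3.25
tool_pos: [0.5005, 0.2138, 0.2506]
tcp_rot: [3.116, 0.395, -0.0]
wrist_force: [-0.0, -0.4, -0.2]
width: 1.001
```

Request:
apply_moves --targets '[{"dx":0,"dy":0,"dz":0,"wx":0,"wy":0,"wz":0,"jaw":1}]'

```text
time: 3.35
tool_pos: [0.5006, 0.2154, 0.2505]
tcp_rot: [-3.116, -0.398, 0.0]
wrist_force: [0.4, 0.1, -0.1]
width: 1.0
```

```bash
python3 - <<'E'
from h import *
snap('wrist','w3'); s=bot.read_state(); print(s['time'],s['tool_pos'],s['joint_vel'].round(3))
E
```

```text
3.4 [0.5003273  0.2139544  0.25040563] [-0.025 -0.017  0.016 -0.011  0.008  0.   ]
```

View pics/w3.png

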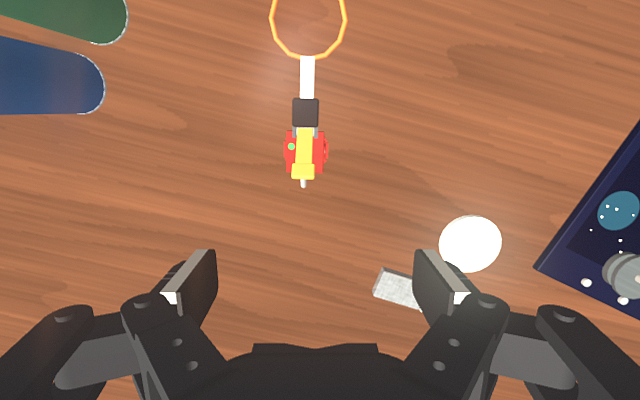

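The stencil shows its black grip block at (305,112), red head at (305,152), green pin at (291,147) and ring at (309,20).

```bash
python3 - <<'E'
from h import *
c=load('w3');P=cloud(c);im=c['color'].astype(int);Z=P[...,2]
r,g,b=im[...,0],im[...,1],im[...,2]
v,u=np.mgrid[0:400,0:640]; ok=c['range_z']>0
blk=ok&(im.max(2)<90)&(abs(u-305)<25)&(v>90)&(v<135)&(Z>.05)&(Z<.066)
p=P[blk].astype(np.float32);print('blk',len(p),np.median(p,0),p.min(0),p.max(0),cv2.minAreaRect(p[:,:2]))
ring=ok&(r>180)&(g>100)&(b<110)&(v<62)&(abs(u-309)<50)&(Z>.015)&(Z<.04)
q=P[ring]
def circ(p):
    A=np.c_[2*p[:,:2],np.ones(len(p))];x=np.linalg.lstsq(A,(p[:,:2]**2).sum(1),rcond=None)[0];return x[:2],np.sqrt(x[2]+x[0]**2+x[1]**2)
cr=circ(q);print('ring',cr,len(q),np.median(q[:,2]))
gc=np.array(cv2.minAreaRect(p[:,:2])[0]);d=cr[0]-gc;print('dist',np.hypot(*d),'yaw',np.arctan2(d[1],d[0]))
bar=ok&(im.min(2)>190)&(abs(u-307)<12)&(v>62)&(v<98);q=P[bar];print('bar',cv2.minAreaRect(q[:,:2].astype(np.float32)),np.median(q,0))
red=ok&(r>150)&(g<70)&(b<70)&(abs(u-305)<35)&(v>120)&(v<190)&(Z>.035)&(Z<.055);q=P[red].astype(np.float32);print('red top',cv2.minEnclosingCircle(q[:,:2]),np.median(q[:,2]),q.mean(0))
yel=ok&(r>180)&(g>150)&(b<100)&(abs(u-305)<25)&(v>125)&(v<185)&(Z>.04);q=P[yel];print('yel',q.mean(0),q.min(0),q.max(0))
s=bot.read_state();print(s['tool_pos'])
E
```

```text
Traceback (most recent call last):
cv2.error: OpenCV(4.12.0) /io/opencv/modules/imgproc/src/convhull.cpp:143: error: (-215:Assertion failed) total >= 0 && (depth == CV_32F || depth == CV_32S) in function 'convexHull'
```

```bash
cat > b.py <<'E'
from h import *
c=load('w3');P=cloud(c);im=c['color'].astype(int);Z=P[...,2]
r,g,b=im[...,0],im[...,1],im[...,2]
v,u=np.mgrid[0:400,0:640]; ok=c['range_z']>0
print(Z[100:190:6,305].round(3),im[112,305],Z[112,290:322:3].round(3))
blk=ok&(im.max(2)<110)&(abs(u-305)<25)&(v>90)&(v<135)&(Z>.045)
p=P[blk].astype(np.float32);print('blk',len(p),np.median(p,0),p.min(0),p.max(0),cv2.minAreaRect(p[:,:2].copy()))
ring=ok&(r>180)&(g>100)&(b<110)&(v<62)&(abs(u-309)<50)&(Z>.01)&(Z<.04)
q=P[ring]
def circ(p):
    A=np.c_[2*p[:,:2],np.ones(len(p))];x=np.linalg.lstsq(A,(p[:,:2]**2).sum(1),rcond=None)[0];return x[:2],np.sqrt(x[2]+x[0]**2+x[1]**2)
cr=circ(q);print('ring',cr,len(q),np.median(q[:,2]))
gc=np.array(cv2.minAreaRect(p[:,:2].copy())[0]);d=cr[0]-gc;print('dist',np.hypot(*d),'yaw',np.arctan2(d[1],d[0]))
bar=ok&(im.min(2)>190)&(abs(u-307)<12)&(v>62)&(v<98);q=P[bar];print('bar',cv2.minAreaRect(q[:,:2].astype(np.float32)),np.median(q,0))
red=ok&(r>150)&(g<70)&(b<70)&(abs(u-305)<35)&(v>120)&(v<190)&(Z>.035)&(Z<.055);q=P[red].astype(np.float32);print('red top',cv2.minEnclosingCircle(q[:,:2].copy()),np.median(q[:,2]),q.mean(0))
yel=ok&(r>180)&(g>150)&(b<100)&(abs(u-305)<25)&(v>125)&(v<185)&(Z>.04);q=P[yel];print('yel',q.mean(0),q.min(0),q.max(0))
E
python3 b.py
```

```text
[0.06  0.059 0.057 0.058 0.06  0.054 0.06  0.064 0.069 0.074 0.078 0.084
 0.088 0.088 0.065] [106  91  85] [0.002 0.06  0.06  0.058 0.061 0.057 0.059 0.058 0.06  0.057 0.002]
blk 475 [0.558947   0.23651062 0.05897103] [0.54612094 0.2258114  0.0479122 ] [0.5771034  0.25274155 0.06107304] ((0.5613070130348206, 0.2402592897415161), (0.02648443542420864, 0.02414107695221901), 14.687213897705078)
ring (array([0.65177201, 0.26117402]), np.float64(0.03676840626267676)) 253 0.024419214696550506
dist 0.0928511790511607 yaw 0.22719963567767323
bar ((0.5949740409851074, 0.24746926128864288), (0.03852353245019913, 0.01477375254034996), 13.887948989868164) [0.59442183 0.24752059 0.02561217]
red top ((0.5085941553115845, 0.23947803676128387), 9.999999747378752e-05) 0.045287963 [0.50859416 0.23947804 0.04528796]
yel [0.51933965 0.22861806 0.06150331] [0.50447278 0.2161958  0.04334078] [0.53901233 0.24530622 0.09053317]
```

```bash
cat >> b.py <<'E'
print('----')
blk=ok&(abs(u-305)<25)&(v>90)&(v<128)&(Z>.052)&(Z<.066)
blk=cv2.morphologyEx(blk.astype(np.uint8),cv2.MORPH_OPEN,np.ones((3,3)))>0
p=P[blk].astype(np.float32);p=p[p[:,2]>.055]
for ya in (.23,.242,.256):
    ex=np.array([np.cos(ya),np.sin(ya)]);ey=np.array([-ex[1],ex[0]])
    a=p[:,:2]@ex;bb=p[:,:2]@ey
    A=(np.percentile(a,1)+np.percentile(a,99))/2;B=(np.percentile(bb,1)+np.percentile(bb,99))/2
    print(ya,'grip',A*ex+B*ey,np.ptp(a),np.ptp(bb),'ring lateral',cr[0]@ey-B,'dist',cr[0]@ex-A)
vv=np.where(blk);print(vv[0].min(),vv[0].max(),vv[1].min(),vv[1].max())
E
python3 b.py | sed -n '/----/,$p'
```

```text
----
0.23 grip [0.56180503 0.2412602 ] 0.0292722499750957 0.026331923287992512 ring lateral -0.0011210354827564245 dist 0.0921377277458767
0.242 grip [0.56182258 0.24133214] 0.029182982803223956 0.026258493529087115 ring lateral -0.002292214935735143 dist 0.09208336043906351
0.256 grip [0.56186235 0.2413941 ] 0.02914537586937982 0.02620503387933179 ring lateral -0.0036309887183140627 dist 0.09198808816005444
97 127 291 317
```

```bash
python3 - <<'E'
from h import *
plan([.5618,.2413,.12],.23,5)
E
```

```text
tilt [-5.e-04 -8.e-04 -1.e+00] yaw0 0.2531
[{"dx": 0.44, "dy": -0.07, "dz": 0.87, "wx": 0, "wy": 0, "wz": 0.04, "jaw": 1}, {"dx": 0.44, "dy": -0.08, "dz": 0.87, "wx": 0, "wy": 0, "wz": 0.04, "jaw": 1}, {"dx": 0.44, "dy": -0.08, "dz": 0.87, "wx": 0, "wy": 0, "wz": 0.04, "jaw": 1}, {"dx": 0.44, "dy": -0.08, "dz": 0.87, "wx": 0, "wy": 0, "wz": 0.04, "jaw": 1}, {"dx": 0.44, "dy": -0.08, "dz": 0.87, "wx": 0, "wy": 0, "wz": 0.04, "jaw": 1}]
```

Request:
apply_moves --targets '[{"dx":0.44,"dy":-0.07,"dz":0.87,"wx":0,"wy":0,"wz":0.04,"jaw":1},{"dx":0.44,"dy":-0.08,"dz":0.87,"wx":0,"wy":0,"wz":0.04,"jaw":1},{"dx":0.44,"dy":-0.08,"dz":0.87,"wx":0,"wy":0,"wz":0.04,"jaw":1},{"dx":0.44,"dy":-0.08,"dz":0.87,"wx":0,"wy":0,"wz":0.04,"jaw":1},{"dx":0.44,"dy":-0.08,"dz":0.87,"wx":0,"wy":0,"wz":0.04,"jaw":1}]'

```text
time: 3.9
tool_pos: [0.562, 0.2393, 0.1193]
tcp_rot: [3.12, 0.359, -0.0]
wrist_force: [0.6, -0.4, -0.1]
width: 0.999
```

Request:
apply_moves --targets '[{"dx":0,"dy":0,"dz":0,"wx":0,"wy":0,"wz":0,"jaw":1},{"dx":0,"dy":0,"dz":0,"wx":0,"wy":0,"wz":0,"jaw":0.8}]'

```text
time: 4.1
tool_pos: [0.5608, 0.2395, 0.1197]
tcp_rot: [3.12, 0.36, -0.004]
wrist_force: [-0.3, 0.3, -0.4]
width: 0.857
```

```bash
python3 - <<'E'
from h import *
snap('wrist','w4')
plan([.5618,.2413,.026],.23,5,jaw=.8)
E
```

```text
tilt [ 1.e-04 -3.e-04 -1.e+00] yaw0 0.2299
[{"dx": 0.0, "dy": -0.01, "dz": 0.63, "wx": 0, "wy": 0, "wz": -0.0, "jaw": 0.8}, {"dx": 0.0, "dy": -0.01, "dz": 0.63, "wx": 0, "wy": 0, "wz": -0.0, "jaw": 0.8}, {"dx": 0.0, "dy": -0.01, "dz": 0.63, "wx": 0, "wy": 0, "wz": -0.0, "jaw": 0.8}, {"dx": 0.0, "dy": -0.01, "dz": 0.63, "wx": 0, "wy": 0, "wz": -0.0, "jaw": 0.8}, {"dx": 0.0, "dy": -0.01, "dz": 0.63, "wx": 0, "wy": 0, "wz": -0.0, "jaw": 0.8}]
```

View pics/w4.png

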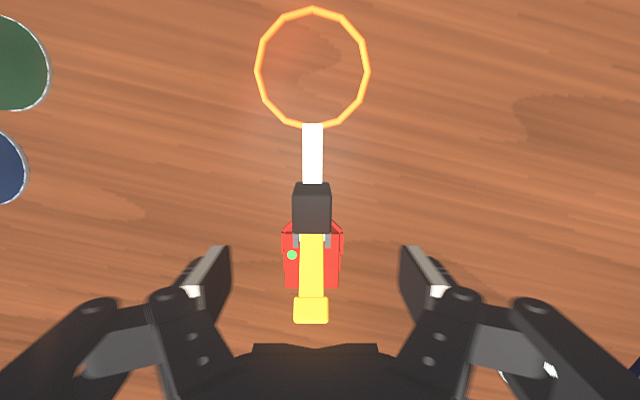

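Block centre at u=312 lies between the finger tips (mid about 315) and the bar is vertical, so it's aligned. Descending.

Request:
apply_moves --targets '[{"dx":0.0,"dy":-0.01,"dz":0.63,"wx":0,"wy":0,"wz":0,"jaw":0.8},{"dx":0.0,"dy":-0.01,"dz":0.63,"wx":0,"wy":0,"wz":0,"jaw":0.8},{"dx":0.0,"dy":-0.01,"dz":0.63,"wx":0,"wy":0,"wz":0,"jaw":0.8},{"dx":0.0,"dy":-0.01,"dz":0.63,"wx":0,"wy":0,"wz":0,"jaw":0.8},{"dx":0.0,"dy":-0.01,"dz":0.6,"wx":0,"wy":0,"wz":0,"jaw":0.8}]'

```text
time: 4.65
tool_pos: [0.5622, 0.2426, 0.0286]
tcp_rot: [-3.12, -0.362, -0.006]
wrist_force: [-0.5, -0.5, 0.3]
width: 0.8
```

Request:
apply_moves --targets '[{"dx":0,"dy":0,"dz":0,"wx":0,"wy":0,"wz":0,"jaw":0.8},{"dx":0,"dy":0,"dz":0,"wx":0,"wy":0,"wz":0,"jaw":0.8}]'

```text
time: 4.85
tool_pos: [0.5616, 0.2427, 0.0284]
tcp_rot: [-3.12, -0.362, -0.003]
wrist_force: [0.8, 0.3, 0.0]
width: 0.796
```

```bash
python3 - <<'E'
from h import *
snap('wrist','w5');s=bot.read_state();print(s['tool_pos'],s['wrist_force'],s['torque'])
E
```

```text
[0.56218017 0.24290591 0.02885237] [-0.5629855  -0.39189393  0.00797496] [ 0.04412153 -0.00018012  0.02781859]
```

View pics/w5.png

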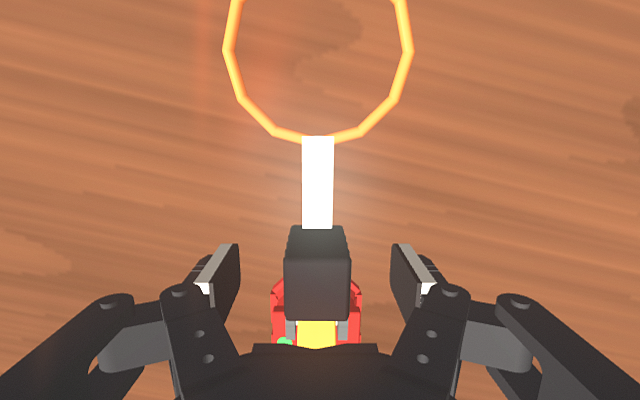

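Block centred between the fingers (u=317 against 315). Closing at 100 N.

Request:
apply_moves --targets '[{"dx":0,"dy":0,"dz":0.09,"wx":0,"wy":0,"wz":0,"jaw":0.6},{"dx":0,"dy":0,"dz":0,"wx":0,"wy":0,"wz":0,"jaw":0.4},{"dx":0,"dy":0,"dz":0,"wx":0,"wy":0,"wz":0,"jaw":0.0},{"dx":0,"dy":0,"dz":0,"wx":0,"wy":0,"wz":0,"jaw":0},{"dx":0,"dy":0,"dz":0,"wx":0,"wy":0,"wz":0,"jaw":0}]' --newtons 100

```text
time: 5.4
tool_pos: [0.5615, 0.2427, 0.0249]
tcp_rot: [3.121, 0.362, 0.002]
wrist_force: [-1.2, -1.6, 5.7]
width: 0.294
```

Request:
apply_moves --targets '[{"dx":0,"dy":0,"dz":0,"wx":0,"wy":0,"wz":0,"jaw":0},{"dx":0,"dy":0,"dz":0,"wx":0,"wy":0,"wz":0,"jaw":0}]'

```text
time: 5.6
tool_pos: [0.5615, 0.2427, 0.0249]
tcp_rot: [3.121, 0.362, 0.002]
wrist_force: [0.1, -1.0, 6.3]
width: 0.29
```

```bash
python3 - <<'E'
from h import *
s=bot.read_state();print(s)
E
```

```text
{'time': 5.6, 'q': array([ 3.67474625e-01,  3.47464532e-01,  1.91126684e+00, -3.63045319e-04,
        8.81869842e-01,  1.70729148e+00]), 'joint_vel': array([ 0.00087731,  0.00077949, -0.00102333, -0.00064413, -0.0021819 ,
       -0.00061932]), 'joint_torque': array([ 6.11424744e-01, -4.57615185e+01, -2.80746496e+01,  2.93869609e-01,
       -5.17823026e-01,  3.21648095e-02]), 'tool_pos': array([0.56150503, 0.24273427, 0.02491616]), 'tcp_rot': array([3.12059850e+00, 3.62372739e-01, 1.61796175e-03]), 'wrist_force': array([ 0.09163397, -0.97853676,  6.28049493]), 'torque': array([-0.27130344,  0.16491183, -0.00576396]), 'width': 0.29044445295842064}
```

Request:
apply_moves --targets '[{"dx":0,"dy":0,"dz":-0.3,"wx":0,"wy":0,"wz":0,"jaw":0},{"dx":0,"dy":0,"dz":-0.6,"wx":0,"wy":0,"wz":0,"jaw":0},{"dx":0,"dy":0,"dz":-0.8,"wx":0,"wy":0,"wz":0,"jaw":0},{"dx":0,"dy":0,"dz":-0.9,"wx":0,"wy":0,"wz":0,"jaw":0},{"dx":0,"dy":0,"dz":-0.9,"wx":0,"wy":0,"wz":0,"jaw":0}]'

```text
time: 6.1
tool_pos: [0.5592, 0.2422, 0.1281]
tcp_rot: [3.12, 0.362, -0.006]
wrist_force: [0.3, 0.2, -5.4]
width: 0.29
```

Request:
apply_moves --targets '[{"dx":0,"dy":0,"dz":-0.4,"wx":0,"wy":0,"wz":0,"jaw":0},{"dx":0,"dy":0,"dz":0,"wx":0,"wy":0,"wz":0,"jaw":0},{"dx":0,"dy":0,"dz":0,"wx":0,"wy":0,"wz":0,"jaw":0}]'

```text
time: 6.4
tool_pos: [0.5599, 0.2424, 0.1395]
tcp_rot: [3.12, 0.362, -0.003]
wrist_force: [-0.7, -0.6, -6.4]
width: 0.289
```

```bash
python3 - <<'E'
from h import *
s=bot.read_state();print(s['tool_pos'],s['wrist_force'],s['torque'],s['width'])
snap('wrist','w6');snap('side','s6')
im=cv2.imread('pics/s6.png');cv2.imwrite('pics/s6c.png',cv2.resize(im[150:300,180:420],None,fx=3,fy=3,interpolation=cv2.INTER_CUBIC))
E
```

```text
[0.5598878  0.24235524 0.13950819] [-0.68680549 -0.55913331 -6.37489294] [ 0.02785376 -0.14794268  0.00138284] 0.2892599268666248
```

View pics/w6.png

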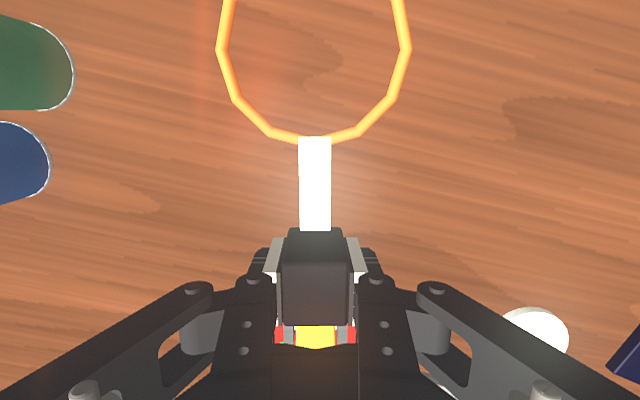

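View pics/s6c.png

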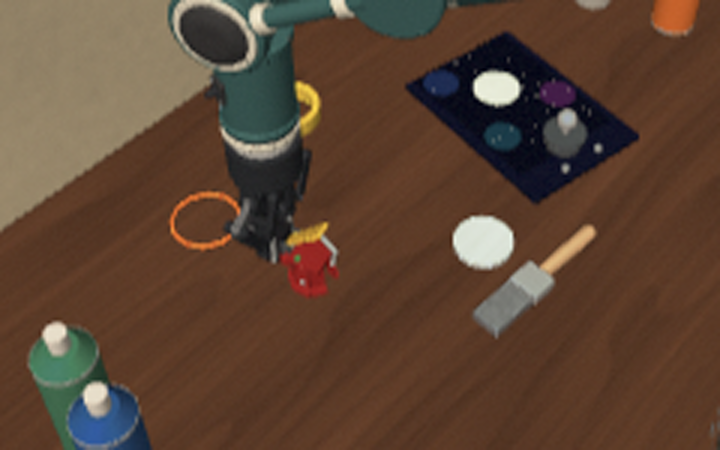

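Stencil is held; the side view shows the head hanging upright. Checking its in-hand pose and planning the transfer.

```bash
cat > d.py <<'E'
from h import *
import sys
tag=sys.argv[1]
c=load(tag);P=cloud(c);im=c['color'].astype(int)
z=c['range_z'];Tt=c['T_tool_cam'];v,u=np.mgrid[0:400,0:640]
Pc=np.stack([(u-c['cx'])/c['fx']*z,(v-c['cy'])/c['fy']*z,z],-1)
Pt=Pc@Tt[:3,:3].T+Tt[:3,3]
r,g,b=im[...,0],im[...,1],im[...,2]
zt=Pt[...,2]
ok=(z>0)&(abs(zt)<.06)
ring=ok&(r>180)&(g>100)&(b<110)&(v<148)&(u>205)&(u<425)
bar=ok&(im.min(2)>190)&(abs(u-315)<18)&(v>145)&(v<228)
blk=ok&(zt<-.02)&(abs(u-315)<30)&(v>232)&(v<310)
for n,m in (('ring',ring),('bar',bar),('blk',blk)):
    p=Pt[m]
    if len(p)<10: print(n,len(p));continue
    A=np.c_[p[:,:2],np.ones(len(p))];k=np.linalg.lstsq(A,p[:,2],rcond=None)[0]
    print(n,len(p),p.mean(0).round(4),'slopes zx,zy',k[:2].round(4), 'min/max',p.min(0).round(4),p.max(0).round(4))
p=Pt[bar]; k=np.polyfit(p[:,0],p[:,1],1); print('bar dir y/x',k)
q=Pt[ring|bar]
A=np.c_[q[:,:2],np.ones(len(q))];k=np.linalg.lstsq(A,q[:,2],rcond=None)[0];print('ring+bar plane',k)
p=Pt[ring];A=np.c_[2*p[:,:2],np.ones(len(p))];x=np.linalg.lstsq(A,(p[:,:2]**2).sum(1),rcond=None)[0];print('ring centre tool',x[:2],np.sqrt(x[2]+x[:2]@x[:2]))
E
python3 d.py w6; python3 d.py w5
python3 - <<'E'
from h import *
ya=-.199; g=np.array([.4759,-.1971])+.043*np.array([np.cos(ya),np.sin(ya)]);print(g)
plan([*g,.15],ya,18,jaw=0)
E
```

```text
ring 1542 [ 0.0835 -0.0023  0.0004] slopes zx,zy [-0.0028  0.0004] min/max [ 0.054  -0.0398 -0.0023] [0.1105 0.0408 0.0039]
bar 2524 [ 0.0351  0.0006 -0.0007] slopes zx,zy [ 0.001  -0.0013] min/max [ 0.0144 -0.0065 -0.0029] [0.0534 0.0082 0.0031]
blk 3705 [ 0.007   0.0009 -0.0325] slopes zx,zy [ 0.302  -0.0028] min/max [-0.0062 -0.0108 -0.0361] [ 0.0153  0.0129 -0.02  ]
bar dir y/x [-0.00937017  0.00092139]
ring+bar plane [ 0.01742078  0.0009023  -0.00125214]
ring centre tool [0.09266288 0.00140155] 0.03643096075295818
ring 28500 [0.0859 0.0008 0.026 ] slopes zx,zy [0.0074 0.0003] min/max [ 0.0495 -0.0559  0.0011] [0.1182 0.0579 0.0302]
bar 2525 [0.0341 0.0019 0.003 ] slopes zx,zy [-0.0395  0.1691] min/max [ 0.0084 -0.0052  0.0002] [0.053  0.0105 0.028 ]
blk 3667 [ 0.0054  0.001  -0.0299] slopes zx,zy [ 0.1802 -0.0021] min/max [-0.0081 -0.0109 -0.0328] [ 0.015   0.0127 -0.02  ]
bar dir y/x [-0.0076811   0.00220722]
ring+bar plane [ 0.16683638 -0.00066923  0.01045157]
ring centre tool [0.08075663 0.0008744 ] 0.03674336933529319
[ 0.51805138 -0.20560063]
tilt [-0.004  -0.0015 -1.    ] 
[... 748 characters left out ...]
": 0.83, "dz": -0.02, "wx": 0, "wy": 0, "wz": 0.23, "jaw": 0}]
[{"dx": -0.07, "dy": 0.83, "dz": -0.02, "wx": 0, "wy": 0, "wz": 0.23, "jaw": 0}, {"dx": -0.05, "dy": 0.83, "dz": -0.02, "wx": 0, "wy": 0, "wz": 0.23, "jaw": 0}, {"dx": -0.03, "dy": 0.83, "dz": -0.02, "wx": 0, "wy": 0, "wz": 0.23, "jaw": 0}, {"dx": -0.01, "dy": 0.83, "dz": -0.02, "wx": 0, "wy": 0, "wz": 0.23, "jaw": 0}, {"dx": 0.01, "dy": 0.83, "dz": -0.02, "wx": 0, "wy": 0, "wz": 0.23, "jaw": 0}]
[{"dx": 0.03, "dy": 0.83, "dz": -0.02, "wx": 0, "wy": 0, "wz": 0.23, "jaw": 0}, {"dx": 0.05, "dy": 0.83, "dz": -0.02, "wx": 0, "wy": 0, "wz": 0.23, "jaw": 0}, {"dx": 0.07, "dy": 0.83, "dz": -0.02, "wx": 0, "wy": 0, "wz": 0.23, "jaw": 0}]
```

Request:
apply_moves --targets '[{"dx":-0.26,"dy":0.79,"dz":-0.02,"wx":0,"wy":0,"wz":0.23,"jaw":0},{"dx":-0.25,"dy":0.8,"dz":-0.02,"wx":0,"wy":0,"wz":0.23,"jaw":0},{"dx":-0.23,"dy":0.8,"dz":-0.02,"wx":0,"wy":0,"wz":0.23,"jaw":0},{"dx":-0.21,"dy":0.81,"dz":-0.02,"wx":0,"wy":0,"wz":0.23,"jaw":0},{"dx":-0.19,"dy":0.81,"dz":-0.02,"wx":0,"wy":0,"wz":0.23,"jaw":0}]'

```text
time: 7.0
tool_pos: [0.5477, 0.117, 0.142]
tcp_rot: [3.136, 0.172, -0.005]
wrist_force: [0.8, 0.2, -5.8]
width: 0.285
```

Request:
apply_moves --targets '[{"dx":-0.17,"dy":0.82,"dz":-0.02,"wx":0,"wy":0,"wz":0.23,"jaw":0},{"dx":-0.15,"dy":0.82,"dz":-0.02,"wx":0,"wy":0,"wz":0.23,"jaw":0},{"dx":-0.13,"dy":0.82,"dz":-0.02,"wx":0,"wy":0,"wz":0.23,"jaw":0},{"dx":-0.11,"dy":0.83,"dz":-0.02,"wx":0,"wy":0,"wz":0.23,"jaw":0},{"dx":-0.09,"dy":0.83,"dz":-0.02,"wx":0,"wy":0,"wz":0.23,"jaw":0}]'

```text
time: 7.5
tool_pos: [0.5359, -0.0074, 0.1451]
tcp_rot: [-3.141, 0.017, 0.005]
wrist_force: [0.0, -0.1, -5.4]
width: 0.292
```

Request:
apply_moves --targets '[{"dx":-0.07,"dy":0.83,"dz":-0.02,"wx":0,"wy":0,"wz":0.23,"jaw":0},{"dx":-0.05,"dy":0.83,"dz":-0.02,"wx":0,"wy":0,"wz":0.23,"jaw":0},{"dx":-0.03,"dy":0.83,"dz":-0.02,"wx":0,"wy":0,"wz":0.23,"jaw":0},{"dx":-0.01,"dy":0.83,"dz":-0.02,"wx":0,"wy":0,"wz":0.23,"jaw":0},{"dx":0.01,"dy":0.83,"dz":-0.02,"wx":0,"wy":0,"wz":0.23,"jaw":0}]'

```text
time: 8.0
tool_pos: [0.5243, -0.1313, 0.1481]
tcp_rot: [-3.134, 0.206, 0.005]
wrist_force: [-0.0, 0.3, -5.2]
width: 0.29
```

Request:
apply_moves --targets '[{"dx":0.03,"dy":0.83,"dz":-0.02,"wx":0,"wy":0,"wz":0.23,"jaw":0},{"dx":0.05,"dy":0.83,"dz":-0.02,"wx":0,"wy":0,"wz":0.23,"jaw":0},{"dx":0.07,"dy":0.83,"dz":-0.02,"wx":0,"wy":0,"wz":0.23,"jaw":0},{"dx":0,"dy":0,"dz":0,"wx":0,"wy":0,"wz":0,"jaw":0},{"dx":0,"dy":0,"dz":0,"wx":0,"wy":0,"wz":0,"jaw":0}]'

```text
time: 8.5
tool_pos: [0.5175, -0.2051, 0.1501]
tcp_rot: [-3.124, 0.32, 0.004]
wrist_force: [-0.6, -0.1, -6.4]
width: 0.293
```

```bash
python3 - <<'E'
from h import *
s=bot.read_state();print(s['time'],s['tool_pos'],s['wrist_force'],s['torque'],s['width'])
snap('wrist','w7');snap('side','s7');snap('top','t7')
im=cv2.imread('pics/s7.png');cv2.imwrite('pics/s7c.png',cv2.resize(im[130:250,290:450],None,fx=4,fy=4,interpolation=cv2.INTER_CUBIC))
g=[.51805,-.2056]
plan([*g,.105],-.199,3,jaw=0)
E
python3 d.py w7
```

```text
8.5 [ 0.51754894 -0.20507225  0.15009982] [-0.58080396 -0.11336649 -6.35502398] [ 0.00060832 -0.14999475 -0.05133468] 0.2929134338159376
tilt [-0.0015  0.0011 -1.    ] yaw0 -0.2018
[{"dx": 0.0, "dy": 0.02, "dz": 0.51, "wx": 0, "wy": 0, "wz": -0.01, "jaw": 0}, {"dx": 0.0, "dy": 0.02, "dz": 0.51, "wx": 0, "wy": 0, "wz": -0.01, "jaw": 0}, {"dx": 0.0, "dy": 0.02, "dz": 0.51, "wx": 0, "wy": 0, "wz": -0.01, "jaw": 0}]
ring 3375 [ 0.0801  0.002  -0.0004] slopes zx,zy [-0.0003  0.0005] min/max [ 0.0545 -0.0407 -0.0029] [0.1108 0.0395 0.0031]
bar 2498 [ 0.0353 -0.0002 -0.0008] slopes zx,zy [ 0.0005 -0.002 ] min/max [ 0.0156 -0.0071 -0.0027] [0.0535 0.0067 0.0013]
blk 3702 [ 0.0072  0.0001 -0.0325] slopes zx,zy [ 0.3023 -0.004 ] min/max [-0.0064 -0.0117 -0.0363] [ 0.0154  0.012  -0.02  ]
bar dir y/x [-0.00806635  0.00010264]
ring+bar plane [ 0.00540209  0.0004485  -0.0008829 ]
ring centre tool [ 0.09206373 -0.00087322] 0.036881477562970805
```

View pics/w7.png

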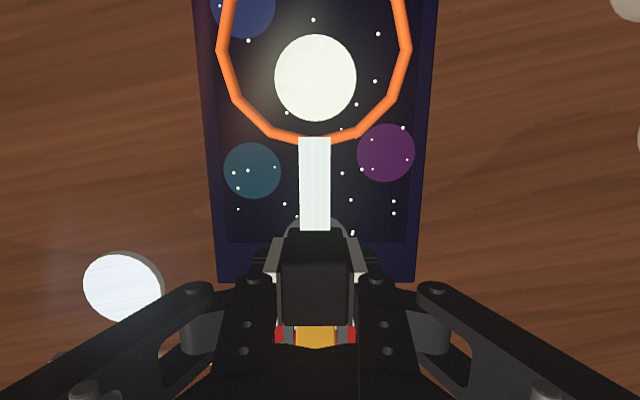

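View pics/s7c.png

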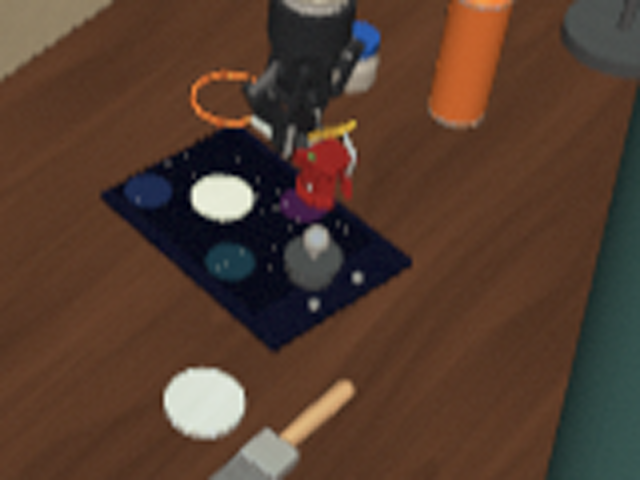

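Wrist view: moon (315,77) sits centred laterally inside the ring (u about 314), as planned. Lowering to just above the ball.

Request:
apply_moves --targets '[{"dx":0.0,"dy":0.02,"dz":0.51,"wx":0,"wy":0,"wz":0,"jaw":0},{"dx":0.0,"dy":0.02,"dz":0.5,"wx":0,"wy":0,"wz":0,"jaw":0},{"dx":0.0,"dy":0.02,"dz":0.4,"wx":0,"wy":0,"wz":0,"jaw":0},{"dx":0,"dy":0,"dz":0,"wx":0,"wy":0,"wz":0,"jaw":0},{"dx":0,"dy":0,"dz":0,"wx":0,"wy":0,"wz":0,"jaw":0}]'

```text
time: 9.15
tool_pos: [0.5176, -0.2065, 0.1083]
tcp_rot: [-3.125, 0.317, 0.003]
wrist_force: [0.2, 0.3, -5.3]
width: 0.288
```

```bash
python3 - <<'E'
from h import *
s=bot.read_state();print(s['time'],s['tool_pos'],s['wrist_force'],s['torque'],s['width'])
snap('wrist','w8');c=snap('side','s8')
im=cv2.imread('pics/s8.png');cv2.imwrite('pics/s8c.png',cv2.resize(im[150:230,320:420],None,fx=7,fy=7,interpolation=cv2.INTER_CUBIC))
P=cloud(c);I=c['color'].astype(int);v,u=np.mgrid[0:400,0:640]
m=(I[...,0]>110)&(I[...,1]<50)&(I[...,2]<50)&(c['range_z']>0)&(u>320)&(u<420)&(v>150)&(v<230)
p=P[m];print('red',len(p),p.min(0),p.max(0),p.mean(0))
c0=load('side0');P0=cloud(c0);m=(P0[...,2]>.055)&(u>350)&(u<385)&(v>175)&(v<210)&(P0[...,2]<.08);q=P0[m]
if len(q)>5:
  A=np.c_[2*q,np.ones(len(q))];x=np.linalg.lstsq(A,(q**2).sum(1),rcond=None)[0];print('ball side',x[:3],np.sqrt(x[3]+x[:3]@x[:3]),q.mean(0),len(q))
# horizontal red head centre from vertical cylinder-ish: fit circle with fixed...
E
python3 - <<'E'
import sys; sys.path.insert(0,'.')
E
```

```text
9.15 [ 0.51760257 -0.20652551  0.10834451] [ 0.16254172  0.27930013 -5.31353952] [-0.05180612 -0.13517957 -0.014382  ] 0.2877530259703002
red 145 [ 0.44927747 -0.21687739  0.08423326] [ 0.50368181 -0.17153579  0.13337941] [ 0.47162921 -0.18772632  0.11444367]
ball side [ 0.47181921 -0.19472905  0.06303469] 0.011677086455336324 [ 0.46917115 -0.19264477  0.06586606] 38
```

View pics/s8c.png

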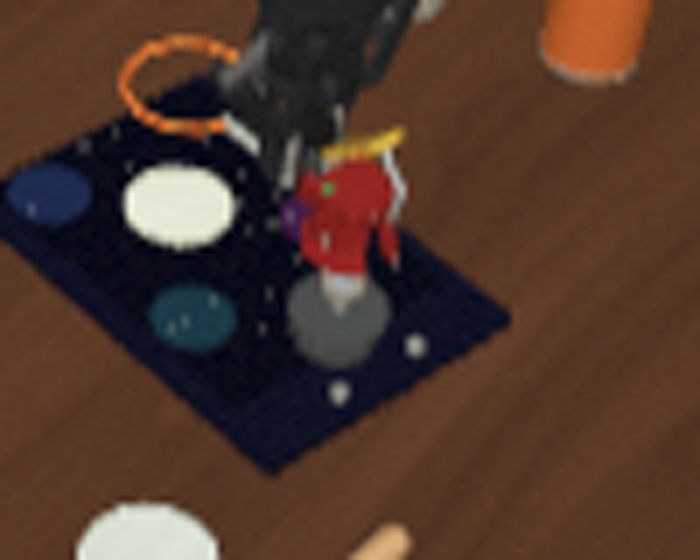

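Head is lined up over the ball (side crop: head centre x about 346, ball about 342). Lowering into the mouth.

Request:
apply_moves --targets '[{"dx":0,"dy":0,"dz":0.3,"wx":0,"wy":0,"wz":0,"jaw":0},{"dx":0,"dy":0,"dz":0.3,"wx":0,"wy":0,"wz":0,"jaw":0},{"dx":0,"dy":0,"dz":0.2,"wx":0,"wy":0,"wz":0,"jaw":0},{"dx":0,"dy":0,"dz":0.1,"wx":0,"wy":0,"wz":0,"jaw":0},{"dx":0,"dy":0,"dz":0,"wx":0,"wy":0,"wz":0,"jaw":0}]'

```text
time: 9.75
tool_pos: [0.5176, -0.2066, 0.0815]
tcp_rot: [-3.125, 0.318, 0.003]
wrist_force: [0.8, -0.3, -5.9]
width: 0.29
```

Request:
apply_moves --targets '[{"dx":0,"dy":0,"dz":0.05,"wx":0,"wy":0,"wz":0,"jaw":0},{"dx":0,"dy":0,"dz":0.05,"wx":0,"wy":0,"wz":0,"jaw":0}]'

```text
time: 9.95
tool_pos: [0.5187, -0.2071, 0.0798]
tcp_rot: [3.125, -0.317, 0.001]
wrist_force: [1.3, -0.1, -5.6]
width: 0.291
```

```bash
python3 - <<'E'
from h import *
s=bot.read_state();print(s['time'],s['tool_pos'],s['wrist_force'],s['torque'],s['width'])
E
```

```text
9.95 [ 0.51869653 -0.20709267  0.07979959] [ 1.27835871 -0.11659839 -5.59427078] [ 0.01197512 -0.21280515 -0.06199078] 0.2907355533705639
```

Request:
apply_moves --targets '[{"dx":0,"dy":0,"dz":0.05,"wx":0,"wy":0,"wz":0,"jaw":0},{"dx":0,"dy":0,"dz":0.05,"wx":0,"wy":0,"wz":0,"jaw":0}]'

```text
time: 10.15
tool_pos: [0.5183, -0.2068, 0.0766]
tcp_rot: [-3.125, 0.318, -0.0]
wrist_force: [-0.3, 1.9, -3.8]
width: 0.293
```

Request:
apply_moves --targets '[{"dx":0,"dy":0,"dz":0.04,"wx":0,"wy":0,"wz":0,"jaw":0},{"dx":0,"dy":0,"dz":0.0,"wx":0,"wy":0,"wz":0,"jaw":0}]'

```text
time: 10.35
tool_pos: [0.5184, -0.2065, 0.0752]
tcp_rot: [-3.125, 0.318, -0.0]
wrist_force: [0.7, 2.2, -5.3]
width: 0.29
```

Request:
apply_moves --targets '[{"dx":0,"dy":-0.03,"dz":0.04,"wx":0,"wy":0,"wz":0,"jaw":0},{"dx":0,"dy":0,"dz":0.04,"wx":0,"wy":0,"wz":0,"jaw":0}]'

```text
time: 10.55
tool_pos: [0.5188, -0.2059, 0.0731]
tcp_rot: [-3.125, 0.318, -0.001]
wrist_force: [1.4, 2.1, -2.4]
width: 0.29
```

Request:
apply_moves --targets '[{"dx":0,"dy":0,"dz":0.04,"wx":0,"wy":0,"wz":0,"jaw":0},{"dx":0,"dy":0,"dz":0.0,"wx":0,"wy":0,"wz":0,"jaw":0}]'

```text
time: 10.75
tool_pos: [0.5189, -0.2059, 0.0721]
tcp_rot: [-3.125, 0.318, -0.001]
wrist_force: [1.0, 2.3, -2.0]
width: 0.286
```

Request:
apply_moves --targets '[{"dx":0.02,"dy":-0.03,"dz":0.04,"wx":0,"wy":0,"wz":0,"jaw":0},{"dx":0,"dy":0,"dz":0.04,"wx":0,"wy":0,"wz":0,"jaw":0}]'

```text
time: 10.95
tool_pos: [0.5196, -0.2058, 0.0701]
tcp_rot: [3.124, -0.317, 0.001]
wrist_force: [-0.9, 0.4, 3.0]
width: 0.289
```

Request:
apply_moves --targets '[{"dx":0,"dy":0,"dz":0.04,"wx":0,"wy":0,"wz":0,"jaw":0},{"dx":0,"dy":0,"dz":0.0,"wx":0,"wy":0,"wz":0,"jaw":0}]'

```text
time: 11.15
tool_pos: [0.5193, -0.2057, 0.0679]
tcp_rot: [3.125, -0.317, 0.001]
wrist_force: [0.4, -0.2, -1.2]
width: 0.286
```

Request:
apply_moves --targets '[{"dx":0,"dy":0,"dz":0.04,"wx":0,"wy":0,"wz":0,"jaw":0},{"dx":0,"dy":0,"dz":0.03,"wx":0,"wy":0,"wz":0,"jaw":0}]'

```text
time: 11.35
tool_pos: [0.5193, -0.2056, 0.0656]
tcp_rot: [3.125, -0.317, 0.0]
wrist_force: [-0.1, -1.4, -2.0]
width: 0.292
```

Request:
apply_moves --targets '[{"dx":0,"dy":0,"dz":0.04,"wx":0,"wy":0,"wz":0,"jaw":0},{"dx":0,"dy":0,"dz":0.0,"wx":0,"wy":0,"wz":0,"jaw":0}]'

```text
time: 11.55
tool_pos: [0.5191, -0.2055, 0.0639]
tcp_rot: [3.125, -0.317, -0.0]
wrist_force: [0.4, -2.8, -7.0]
width: 0.292
```

Request:
apply_moves --targets '[{"dx":0,"dy":0,"dz":0.03,"wx":0,"wy":0,"wz":0,"jaw":0},{"dx":0,"dy":0,"dz":0.0,"wx":0,"wy":0,"wz":0,"jaw":0}]'

```text
time: 11.75
tool_pos: [0.519, -0.2054, 0.0634]
tcp_rot: [3.125, -0.317, -0.001]
wrist_force: [0.4, -3.1, -6.9]
width: 0.289
```

Request:
apply_moves --targets '[{"dx":0,"dy":0.03,"dz":0.03,"wx":0,"wy":0,"wz":0,"jaw":0},{"dx":0,"dy":0,"dz":0.0,"wx":0,"wy":0,"wz":0,"jaw":0}]'

```text
time: 11.95
tool_pos: [0.5187, -0.2057, 0.0626]
tcp_rot: [-3.124, 0.318, 0.001]
wrist_force: [0.1, -0.7, -4.9]
width: 0.294
```

Request:
apply_moves --targets '[{"dx":0,"dy":0,"dz":0.03,"wx":0,"wy":0,"wz":0,"jaw":0},{"dx":0,"dy":0,"dz":0.0,"wx":0,"wy":0,"wz":0,"jaw":0}]'

```text
time: 12.15
tool_pos: [0.5187, -0.2057, 0.0618]
tcp_rot: [-3.125, 0.318, 0.001]
wrist_force: [0.2, 0.2, -4.6]
width: 0.284
```

```bash
python3 - <<'E'
from h import *
s=bot.read_state();print(s['time'],s['tool_pos'],s['wrist_force'],s['torque'],s['width'])
snap('wrist','w9');c=snap('side','s9')
im=cv2.imread('pics/s9.png');cv2.imwrite('pics/s9c.png',cv2.resize(im[150:230,320:420],None,fx=7,fy=7,interpolation=cv2.INTER_CUBIC))
E
```

```text
12.15 [ 0.51868605 -0.2057269   0.06178381] [ 0.16023447  0.21701534 -4.56617685] [-0.01323874 -0.11936856 -0.00836688] 0.28403535882126874
```

View pics/s9c.png

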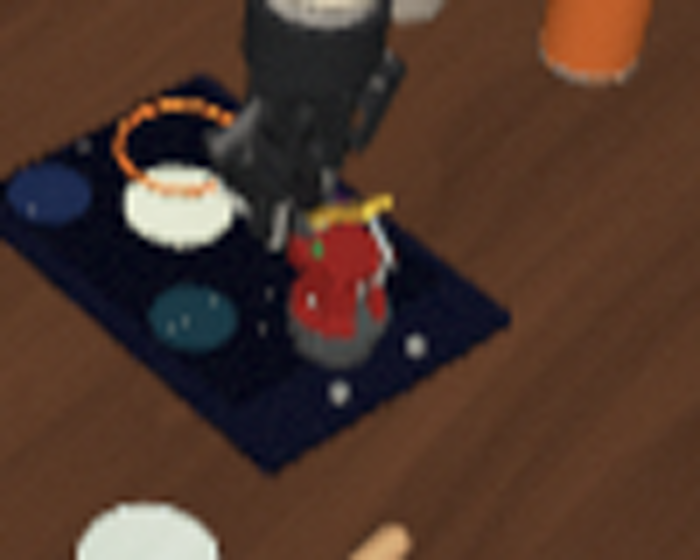

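Head is nearly on the collar and the pin is beginning to show green at (317,248). I'll keep going in fine steps until the hard stop is felt.

Request:
apply_moves --targets '[{"dx":0,"dy":0,"dz":0.03,"wx":0,"wy":0,"wz":0,"jaw":0},{"dx":0,"dy":0,"dz":0.0,"wx":0,"wy":0,"wz":0,"jaw":0}]'

```text
time: 12.45
tool_pos: [0.519, -0.206, 0.0614]
tcp_rot: [-3.125, 0.318, 0.0]
wrist_force: [-1.1, 0.8, -2.5]
width: 0.29
```

Request:
apply_moves --targets '[{"dx":0,"dy":0,"dz":0.03,"wx":0,"wy":0,"wz":0,"jaw":0},{"dx":0,"dy":0,"dz":0.0,"wx":0,"wy":0,"wz":0,"jaw":0}]'

```text
time: 12.65
tool_pos: [0.5191, -0.206, 0.0612]
tcp_rot: [-3.125, 0.318, 0.0]
wrist_force: [-2.8, 2.3, 4.4]
width: 0.291
```

Request:
apply_moves --targets '[{"dx":0,"dy":0,"dz":0.03,"wx":0,"wy":0,"wz":0,"jaw":0},{"dx":0,"dy":0,"dz":0.0,"wx":0,"wy":0,"wz":0,"jaw":0},{"dx":0,"dy":0,"dz":0.0,"wx":0,"wy":0,"wz":0,"jaw":0}]'

```text
time: 12.95
tool_pos: [0.5193, -0.206, 0.0611]
tcp_rot: [-3.125, 0.318, -0.0]
wrist_force: [-4.5, 3.5, 9.9]
width: 0.294
```

```bash
python3 - <<'E'
from h import *
s=bot.read_state();print(s['time'],s['tool_pos'],s['wrist_force'],s['torque'],s['width'])
snap('wrist','w10');c=snap('side','s10');t=snap('top','t10')
im=cv2.imread('pics/s10.png');cv2.imwrite('pics/s10c.png',cv2.resize(im[165:215,340:400],None,fx=10,fy=10,interpolation=cv2.INTER_CUBIC))
P=cloud(c);I=c['color'].astype(int);v,u=np.mgrid[0:400,0:640]
W=(c['range_z']>0)&(u>340)&(u<400)&(v>165)&(v<215)
G=W&(I[...,1]>I[...,0]+15)&(I[...,1]>I[...,2]+15)
print('green',[(a,b_,P[a,b_].round(4)) for a,b_ in zip(*np.where(G))])
m=W&(I[...,0]>110)&(I[...,1]<50)&(I[...,2]<50);p=P[m];print('red max z',np.percentile(p[:,2],[1,50,90,99]))
E
python3 d.py w10
```

```text
12.95 [ 0.519265   -0.20604632  0.06114411] [-4.52349118  3.45595807  9.85531909] [ 0.66820899  1.06255107 -0.05585392] 0.2941113870993512
green [(np.int64(185), np.int64(365), array([ 0.4846, -0.186 ,  0.082 ]))]
red max z [0.03781073 0.07380022 0.08251222 0.08541311]
ring 3236 [0.0801 0.0018 0.0001] slopes zx,zy [0.0079 0.001 ] min/max [ 0.0539 -0.0407 -0.0023] [0.1111 0.0391 0.0041]
bar 2495 [ 0.0352 -0.0002 -0.0006] slopes zx,zy [0.0062 0.0026] min/max [ 0.0155 -0.0071 -0.0035] [0.0536 0.0067 0.0017]
blk 3688 [ 0.0072  0.0001 -0.0326] slopes zx,zy [ 0.3038 -0.0037] min/max [-0.0057 -0.0117 -0.0363] [ 0.0155  0.012  -0.02  ]
bar dir y/x [-0.00804462  0.0001114 ]
ring+bar plane [ 0.01281392  0.0009533  -0.00094969]
ring centre tool [ 0.09188065 -0.00085869] 0.03692517437164974
```

View pics/s10c.png

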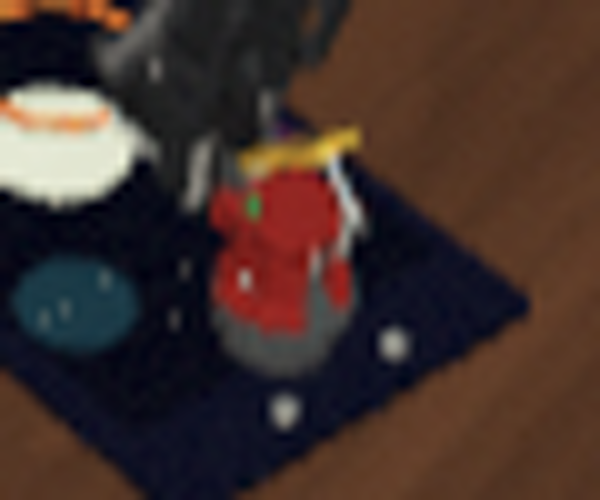

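View pics/w10.png

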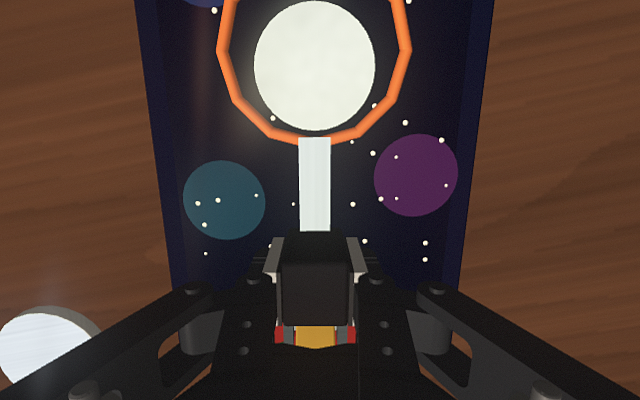

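The hard stop is felt: z stalled at 0.0611 while the load rose to about 16 N. That puts the underside at about 0.036, matching the collar, with the pin up and the moon inside the ring. I'll ease the load and release.

Request:
apply_moves --targets '[{"dx":-0.02,"dy":0,"dz":-0.04,"wx":0,"wy":0,"wz":0,"jaw":0},{"dx":0,"dy":0,"dz":0.0,"wx":0,"wy":0,"wz":0,"jaw":0},{"dx":0,"dy":0,"dz":0.0,"wx":0,"wy":0,"wz":0,"jaw":0}]'

```text
time: 13.4
tool_pos: [0.5191, -0.2061, 0.0613]
tcp_rot: [-3.125, 0.318, -0.002]
wrist_force: [-1.2, 2.7, 5.3]
width: 0.287
```

Request:
apply_moves --targets '[{"dx":0,"dy":0,"dz":0,"wx":0,"wy":0,"wz":0,"jaw":0.4},{"dx":0,"dy":0,"dz":0,"wx":0,"wy":0,"wz":0,"jaw":0.6},{"dx":0,"dy":0,"dz":0,"wx":0,"wy":0,"wz":0,"jaw":0.8},{"dx":0,"dy":0,"dz":0,"wx":0,"wy":0,"wz":0,"jaw":0.8},{"dx":0,"dy":0,"dz":0,"wx":0,"wy":0,"wz":0,"jaw":0.8}]'

```text
time: 13.9
tool_pos: [0.5185, -0.2062, 0.0605]
tcp_rot: [3.125, -0.318, 0.0]
wrist_force: [0.3, -0.8, 0.1]
width: 0.799
```

Request:
apply_moves --targets '[{"dx":0,"dy":0,"dz":-0.3,"wx":0,"wy":0,"wz":0,"jaw":0.8},{"dx":0,"dy":0,"dz":-0.8,"wx":0,"wy":0,"wz":0,"jaw":0.8},{"dx":0,"dy":0,"dz":-1,"wx":0,"wy":0,"wz":0,"jaw":0.8},{"dx":0,"dy":0,"dz":-1,"wx":0,"wy":0,"wz":0,"jaw":0.8},{"dx":0,"dy":0,"dz":-0.8,"wx":0,"wy":0,"wz":0,"jaw":0.8}]'

```text
time: 14.4
tool_pos: [0.5191, -0.2063, 0.1803]
tcp_rot: [3.125, -0.317, 0.004]
wrist_force: [0.2, 0.9, 0.6]
width: 0.797
```

Released and raised. Now I'll close the jaws and move over the lever (stencil x ≈ −6 mm), then look.

Request:
apply_moves --targets '[{"dx":-0.4,"dy":0,"dz":-0.5,"wx":0,"wy":0,"wz":0,"jaw":0.4},{"dx":-0.6,"dy":0,"dz":0,"wx":0,"wy":0,"wz":0,"jaw":0},{"dx":-0.63,"dy":0,"dz":0,"wx":0,"wy":0,"wz":0,"jaw":0},{"dx":0,"dy":0,"dz":0,"wx":0,"wy":0,"wz":0,"jaw":0},{"dx":0,"dy":0,"dz":0,"wx":0,"wy":0,"wz":0,"jaw":0}]'

```text
time: 14.9
tool_pos: [0.4709, -0.1964, 0.1933]
tcp_rot: [3.125, -0.318, 0.003]
wrist_force: [0.6, -0.0, -0.9]
width: -0.003
```

```bash
python3 - <<'E'
from h import *
s=bot.read_state();print(s['time'],s['tool_pos'],s['wrist_force'],s['width'])
c=snap('wrist','w11')
P=cloud(c);I=c['color'].astype(int);v,u=np.mgrid[0:400,0:640]
r,g,b=I[...,0],I[...,1],I[...,2]
Y=(c['range_z']>0)&(r>150)&(g>110)&(b<90)&(abs(u-320)<80)&(P[...,2]>.07)
p=P[Y];print('yel',len(p),p.min(0),p.max(0),p.mean(0))
o=np.array([.4759,-.1971]);ya=-.199;ex=np.array([np.cos(ya),np.sin(ya)]);ey=np.array([-ex[1],ex[0]])
if len(p): d=p[:,:2]-o;print('stencil x',(d@ex).min(),(d@ex).max(),'y',(d@ey).min(),(d@ey).max(),np.median(d@ey))
G=(c['range_z']>0)&(g>r+30)&(g>b+30)&(P[...,2]>.06);q=P[G];print('pin',len(q),q.max(0) if len(q) else '')
R_=(c['range_z']>0)&(r>130)&(g<60)&(b<60)&(P[...,2]>.07)&(P[...,2]<.1);q=P[R_];print('red',len(q),np.median(q,0))
s_=np.array(s['tool_pos'])[:2]-o;print('tcp in stencil',s_@ex,s_@ey)
E
```

```text
14.9 [ 0.47087415 -0.19636653  0.19330702] [ 0.63713759 -0.03255516 -0.87367044] -0.0034921229707225647
yel 725 [ 0.45832417 -0.21017533  0.08003924] [ 0.50476505 -0.18222785  0.12816494] [ 0.47614011 -0.19869056  0.11424797]
stencil x -0.015945405695369074 0.02826847913857581 y -0.013025150963726745 0.016199028360965803 -0.0019942524344643644
pin 62 [ 0.49150156 -0.18184064  0.08678992]
red 30 [ 0.48757427 -0.21304065  0.08063676]
tcp in stencil -0.005071660876133033 -0.000274558713347375
```

View pics/w11.png

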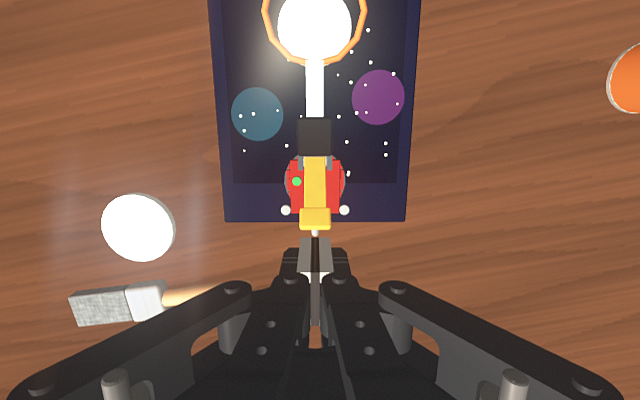

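The pin stands about 5 mm above the red top (green at (297,181)), the ring is around the moon, and the closed fingers are lined up over the yellow lever. Descending onto it.

Request:
apply_moves --targets '[{"dx":0,"dy":0,"dz":0.8,"wx":0,"wy":0,"wz":0,"jaw":0},{"dx":0,"dy":0,"dz":0.7,"wx":0,"wy":0,"wz":0,"jaw":0},{"dx":0,"dy":0,"dz":0.4,"wx":0,"wy":0,"wz":0,"jaw":0},{"dx":0,"dy":0,"dz":0.1,"wx":0,"wy":0,"wz":0,"jaw":0}]'

```text
time: 15.35
tool_pos: [0.4699, -0.1958, 0.1308]
tcp_rot: [-3.124, 0.317, 0.005]
wrist_force: [-0.1, 0.9, 0.0]
width: -0.001
```

Request:
apply_moves --targets '[{"dx":0,"dy":0,"dz":0.1,"wx":0,"wy":0,"wz":0,"jaw":0},{"dx":0,"dy":0,"dz":0.1,"wx":0,"wy":0,"wz":0,"jaw":0},{"dx":0,"dy":0,"dz":0.1,"wx":0,"wy":0,"wz":0,"jaw":0}]'

```text
time: 15.65
tool_pos: [0.4713, -0.1966, 0.1243]
tcp_rot: [3.125, -0.318, 0.003]
wrist_force: [0.5, -0.3, -0.5]
width: 0.004
```

Request:
apply_moves --targets '[{"dx":0,"dy":0,"dz":0.1,"wx":0,"wy":0,"wz":0,"jaw":0},{"dx":0,"dy":0,"dz":0.1,"wx":0,"wy":0,"wz":0,"jaw":0},{"dx":0,"dy":0,"dz":0.1,"wx":0,"wy":0,"wz":0,"jaw":0}]'

```text
time: 15.95
tool_pos: [0.4729, -0.1972, 0.1169]
tcp_rot: [3.124, -0.317, 0.008]
wrist_force: [1.3, 0.2, 7.4]
width: 0.005
```

Request:
apply_moves --targets '[{"dx":0,"dy":0,"dz":0.1,"wx":0,"wy":0,"wz":0,"jaw":0},{"dx":0,"dy":0,"dz":0.1,"wx":0,"wy":0,"wz":0,"jaw":0},{"dx":0,"dy":0,"dz":0.1,"wx":0,"wy":0,"wz":0,"jaw":0}]'

```text
time: 16.25
tool_pos: [0.4727, -0.1973, 0.1081]
tcp_rot: [3.124, -0.317, 0.008]
wrist_force: [1.3, 0.5, 6.5]
width: 0.003
```

Request:
apply_moves --targets '[{"dx":0,"dy":0,"dz":0.1,"wx":0,"wy":0,"wz":0,"jaw":0},{"dx":0,"dy":0,"dz":0.1,"wx":0,"wy":0,"wz":0,"jaw":0},{"dx":0,"dy":0,"dz":0.1,"wx":0,"wy":0,"wz":0,"jaw":0}]'

```text
time: 16.55
tool_pos: [0.472, -0.1971, 0.0989]
tcp_rot: [3.124, -0.317, 0.005]
wrist_force: [-3.0, 0.1, 9.3]
width: -0.004
```

Request:
apply_moves --targets '[{"dx":0,"dy":0,"dz":0.1,"wx":0,"wy":0,"wz":0,"jaw":0},{"dx":0,"dy":0,"dz":0.05,"wx":0,"wy":0,"wz":0,"jaw":0}]'

```text
time: 16.75
tool_pos: [0.4709, -0.1968, 0.0939]
tcp_rot: [3.124, -0.317, 0.001]
wrist_force: [-4.9, 1.1, 11.7]
width: -0.002
```

Request:
apply_moves --targets '[{"dx":0,"dy":0,"dz":0.05,"wx":0,"wy":0,"wz":0,"jaw":0},{"dx":0,"dy":0,"dz":0.05,"wx":0,"wy":0,"wz":0,"jaw":0}]'

```text
time: 16.95
tool_pos: [0.4705, -0.1967, 0.091]
tcp_rot: [3.125, -0.317, -0.0]
wrist_force: [-7.1, -0.1, 11.2]
width: -0.004
```

Request:
apply_moves --targets '[{"dx":0,"dy":0,"dz":0.05,"wx":0,"wy":0,"wz":0,"jaw":0},{"dx":0,"dy":0,"dz":0.0,"wx":0,"wy":0,"wz":0,"jaw":0}]'

```text
time: 17.15
tool_pos: [0.4701, -0.1966, 0.0889]
tcp_rot: [3.125, -0.317, -0.001]
wrist_force: [-4.1, 0.4, 8.6]
width: 0.002
```

Request:
apply_moves --targets '[{"dx":0,"dy":0,"dz":0.03,"wx":0,"wy":0,"wz":0,"jaw":0},{"dx":0,"dy":0,"dz":0.0,"wx":0,"wy":0,"wz":0,"jaw":0}]'

```text
time: 17.35
tool_pos: [0.47, -0.1965, 0.0879]
tcp_rot: [3.125, -0.317, -0.002]
wrist_force: [-5.5, -0.5, 7.4]
width: -0.001
```

Request:
apply_moves --targets '[{"dx":0,"dy":0,"dz":0.04,"wx":0,"wy":0,"wz":0,"jaw":0},{"dx":0,"dy":0,"dz":0.0,"wx":0,"wy":0,"wz":0,"jaw":0}]'

```text
time: 17.55
tool_pos: [0.47, -0.1965, 0.0872]
tcp_rot: [3.125, -0.317, -0.002]
wrist_force: [-6.5, 0.6, 12.6]
width: 0.0
```

Request:
apply_moves --targets '[{"dx":0,"dy":0,"dz":0.04,"wx":0,"wy":0,"wz":0,"jaw":0},{"dx":0,"dy":0,"dz":0.0,"wx":0,"wy":0,"wz":0,"jaw":0}]'

```text
time: 17.75
tool_pos: [0.4701, -0.1966, 0.0872]
tcp_rot: [3.125, -0.317, -0.002]
wrist_force: [-9.7, 2.6, 18.9]
width: 0.001
```

```bash
python3 - <<'E'
from h import *
s=bot.read_state();print(s['time'],s['tool_pos'],s['wrist_force'],s['torque'])
c=snap('side','s12')
im=cv2.imread('pics/s12.png');cv2.imwrite('pics/s12c.png',cv2.resize(im[165:215,340:400],None,fx=10,fy=10,interpolation=cv2.INTER_CUBIC))
E
```

```text
17.75 [ 0.47007591 -0.19660777  0.08716171] [-9.71032106  2.62298876 18.90311261] [0.32030646 1.67814297 0.01391449]
```

View pics/s12c.png

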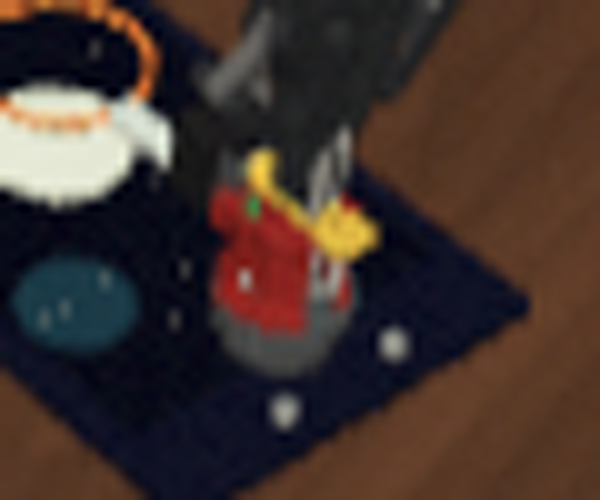

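The lever looks flat. z stalled at 0.0872 with the force rising to 19 N, which is the predicted stop. Backing off straight up to check.

Request:
apply_moves --targets '[{"dx":0,"dy":0,"dz":-0.2,"wx":0,"wy":0,"wz":0,"jaw":0},{"dx":0,"dy":0,"dz":-0.6,"wx":0,"wy":0,"wz":0,"jaw":0},{"dx":0,"dy":0,"dz":-0.9,"wx":0,"wy":0,"wz":0,"jaw":0},{"dx":0,"dy":0,"dz":-1,"wx":0,"wy":0,"wz":0,"jaw":0},{"dx":0,"dy":0,"dz":-1,"wx":0,"wy":0,"wz":0,"jaw":0}]'

```text
time: 18.3
tool_pos: [0.4705, -0.1961, 0.1964]
tcp_rot: [-3.125, 0.318, -0.0]
wrist_force: [0.3, -0.7, -0.5]
width: 0.002
```

Request:
apply_moves --targets '[{"dx":-0.5,"dy":0,"dz":-0.5,"wx":0,"wy":0,"wz":0,"jaw":0},{"dx":0,"dy":0,"dz":0,"wx":0,"wy":0,"wz":0,"jaw":0},{"dx":0,"dy":0,"dz":0,"wx":0,"wy":0,"wz":0,"jaw":0}]'

```text
time: 18.6
tool_pos: [0.456, -0.1933, 0.2103]
tcp_rot: [3.125, -0.318, 0.002]
wrist_force: [-0.1, 0.3, 0.5]
width: -0.006
```

```bash
python3 - <<'E'
from h import *
s=bot.read_state();print(s['time'],s['tool_pos'],s['wrist_force'])
c=snap('wrist','w13')
P=cloud(c);I=c['color'].astype(int);v,u=np.mgrid[0:400,0:640]
r,g,b=I[...,0],I[...,1],I[...,2]
o=np.array([.4759,-.1971]);ya=-.199;ex=np.array([np.cos(ya),np.sin(ya)])
Y=(c['range_z']>0)&(r>150)&(g>110)&(b<90)&(abs(u-320)<80)&(P[...,2]>.06)&(v>130)
p=P[Y];x=(p[:,:2]-o)@ex;print('yel',len(p),p.max(0),x.min(),x.max(),np.polyfit(x,p[:,2],1))
for a in np.arange(-.035,.03,.006):
    k=(x>a)&(x<a+.006)
    if k.sum(): print(round(a+.003,3),np.median(p[k,2]).round(4))
G=(c['range_z']>0)&(g>r+30)&(g>b+30)&(P[...,2]>.06);q=P[G];print('pin',len(q),np.median(q,0))
R_=(c['range_z']>0)&(r>130)&(g<60)&(b<60)&(P[...,2]>.07)&(P[...,2]<.1);q=P[R_];print('red',len(q),np.median(q,0))
rg=(c['range_z']>0)&(r>170)&(g>70)&(g<190)&(b<110)&(v<90)&(P[...,2]>.05)&(P[...,2]<.075);q=P[rg]
A=np.c_[2*q[:,:2],np.ones(len(q))];x=np.linalg.lstsq(A,(q[:,:2]**2).sum(1),rcond=None)[0];print('ring',x[:2],np.sqrt(x[2]+x[:2]@x[:2]),np.median(q[:,2]),len(q))
E
```

```text
18.6 [ 0.45603375 -0.19325151  0.21033321] [-0.13431181  0.33036288  0.4911862 ]
yel 101 [ 0.49474741 -0.18038204  0.08958801] -0.03236254812225733 0.020847106508177993 [0.0065146  0.08737124]
-0.032 0.0878
-0.026 0.0884
-0.02 0.0883
-0.014 0.086
-0.008 0.0879
-0.002 0.0881
0.004 0.0871
0.01 0.0886
0.016 0.0888
0.022 0.0881
pin 53 [ 0.48801468 -0.18514862  0.08528344]
red 23 [ 0.48517929 -0.19028442  0.08103262]
ring [ 0.50877236 -0.34269046] 0.12514354060434324 0.06115876850875554 148
```

View pics/w13.png

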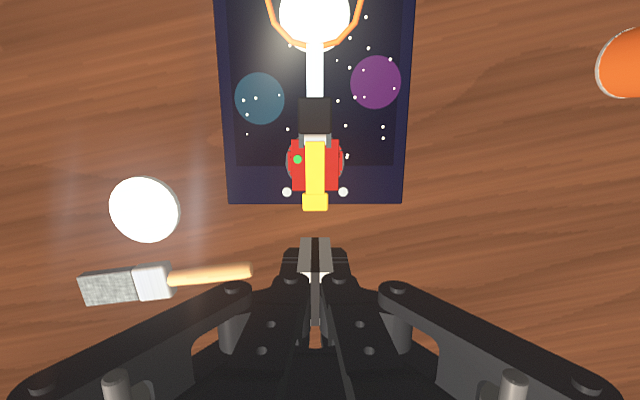

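The lever lies flat: its top is at z ≈ 0.088 near the tip, where 0.088 is expected when fully down. The pin is 4 mm above the head and the ring (u≈315) surrounds the moon (u≈314). Handing in.

```bash
python3 -c "
from h import *
print(job.finish_job())"
```

```text
the job is handed in; nothing more can be done
None
```

The stencil arm is on the ball post, fully home and latched, and I handed the job in at about 18.7 s of the 72 s allowed. No verdict was reported.

- **Fit:** I gripped the black block at 100 N and lowered the socket onto the ball in small steps. I pushed past the click until it stopped hard at about 16 N on the post. The underside came to about 36 mm, against a collar measured at about 37 mm.
- **Latch:** After letting go, I pressed the lever straight down with closed fingers until it stopped hard at about 19 N.
- **Last checks:**
  - The pin stands about 4 mm above the head.
  - The lever is flat, with its top near the tip at about 88 mm, as expected for fully down.
  - The ring is centred sideways on the moon in the wrist picture.
  - The gripper is clear of everything, and the wrist force is near zero.
- **Check that failed:** My final circle fit of the ring gave a nonsense position and a 125 mm radius. I relied on the picture and on the in-hand ring position measured earlier, 92 mm ahead of the tool as it should be. The latch angle itself was only inferred from the lever's height and the hard stop.
- **Other objects:** I kept clear of them and saw no sign of movement, but did not measure their positions again at the end.

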